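Shade the code reader and present the ball dish to it

ROBOT

A 6-joint arm with a two-finger parallel gripper is mounted at the origin on the work surface. World frame = base frame: x ahead of the robot, y to its left, z up, the work surface at z = 0. Lengths are in m, angles in rad, forces in N, time in s.
With the tool pointing down it reaches from about 0.3 to 0.85 m from the base axis. Payload 5.4 kg.
Tool frame: the origin (TCP) lies midway between the tips of the shut fingers; the grasp point (between the pads) lies 19 mm behind it; z points along the fingers, y is the direction in which the jaws open and shut (so a half turn about z gives the same grasp; the last joint's range is limited). The gripper opens to 85 mm and grips with 20 to 120 N. Pads are 22 mm wide; open, the fingers measure 114 mm over their backs; the gripper's body (76 mm by 85 mm) begins 54 mm behind the grasp point. The pads swing forward as they close: fully open they stand 13 mm farther back than shut.
Start: joints at [-1.548, 0.158, 1.597, -0, 1.386, -0.21], TCP at [0.133, -0.559, 0.231] pointing down, gripper open.
Joint ranges: [-2.91, 2.91], [-0.94, 2.29], [0.18, 2.7], [-1.29, 4.43], [0.17, 2.64], [-3, 3]. Speed limits (rad/s): [2.57, 2.57, 3.14, 3.14, 3.14, 3.14].

INTERFACE

Orientations are given as [roll, pitch, yaw] about the fixed x, y, z axes, in that order (R = Rz(yaw) Ry(pitch) Rx(roll)).
In Python, from bench import status, imaging, workorder gives the robot as it stands.
- The arm moves only by the tool drive_tool, never from a script. Its argument "motion" is a list of rows, each an object of numbers: "gripper": the finger opening in m, from 0 to 0.0854; "x", "y", "z": the shift along the tool's x, y, z in m; "yaw": the turn about the tool's z in rad. A call has exactly 8 rows; each row is the pose to reach, as a shift and turn from the pose commanded when the call began, along the tool's axes at that moment; what a row does not reach only later rows make up. A row lasts 1/12 s, in which the tool goes at most 41.7 mm and 7.16 degrees, less where a joint would pass 70% of its speed; a pose out of reach is approached as far as the arm can. A call with a gripper value outside its range is refused whole. The fingers move at their own pace and stop on an object; "squeeze" is the grip in N (left out, the last holds). Time passes only in rows, so rows that repeat a pose let the fingers close, or fill a call up. It gives the time, the measured TCP pose, the force and the opening at its end, in the units of the state.
- status.get_obs(): the state, without advancing time (a new reading comes with each control period).
- imaging.snapshot(name): name is "side" or "top"; returns (picture, depth): 420x560x3 uint8, red, green, blue; 420x560 float32, m along the optical axis (not along the pixel's ray), 0 where there is no reading.
- imaging.get_calibration(name): a dict with "intrinsics" (3x3 intrinsics, pixels), "R" (3x3) and "t" (3): a world point X has camera coordinates R X + t. Camera axes: x right, y down, z forward; pixel columns grow to the right and rows downward; lengths in m; the calibration is good to about 2 mm. A picture is of the moment at which its call begins. get_calibration takes no time and is no camera call.
- workorder.finish_job(): hands the job in, once; it reports no verdict.
The state is a dict: "clock": time; "joint_positions": joint angles; "joint_velocities": joint speeds; "tau": joint torques, N m; "tcp_pos": TCP position; "orientation": TCP orientation; "contact_force": force on the tool from outside, world axes, zero at the start; "ft_torque": the same for the moment, N m; "width": finger opening in m.
Only numpy, scipy, OpenCV 4.12 (cv2) and the standard library are available. Lean on these libraries where they do the work, as an engineer would, in place of code of your own. Each camera call takes 0.05 s, during which the arm holds its last target.

TASK

Slide the black shade ring down over the upright tube of the white code reader until it sits on the housing. Then pick up the white dish by its orange handle and, keeping it level so that the loose steel ball never rolls out to the rim, turn it a quarter turn so that the handle points the way the reader's orange pointer does, and hold it centred about 3 cm above the shade ring for reading. Finish while still holding the dish there, level, still and with the ball in the middle, and leave everything else on the bench undisturbed.

Things in the scene. Friction and masses are not known exactly. Their poses are not given: they have to be found in the camera images.
- reader: upward-looking code reader, fixed to the bench: white housing 100 x 100 mm, 50 mm high, with an upright aluminium tube of 40 mm diameter on the middle of its top (tube top 80 mm above the bench, edge bevelled 3 mm). Origin: centre of the underside, z up. An orange pointer stripe on the housing's top and side marks its +y side.
- tube_top (a point): centre of the top face of the reader's tube, 80 mm above the bench
- shade: loose black shade ring standing on the bench: outside diameter 56 mm, bore 44 mm, 45 mm high, 60 g. Origin: centre of the underside, z along its axis. On the tube it has 2 mm of clearance all round; seated on the housing its underside is 50 mm and its top 95 mm above the bench.
- dish: loose white plate with a shallow conical dish, 108 mm diameter, 18 mm high at the rim, with an upright orange handle at its +x side; flat underside, about 140 g. Origin: centre of the underside, z up, x towards the handle. The floor slopes down at 8 degrees to the middle, 5 mm above the underside; a blue spot of 30 mm diameter marks the middle; inner diameter at the rim 100 mm. At the start the handle points about a quarter turn away from the reader's pointer direction.
- dish_grip (a point): where to grip the dish's handle: centre of the upright orange block, 79 mm from the dish's centre along its +x and 42 mm above the dish's underside. The block is 30 mm long along the dish's x, 12 mm thick along its y, and reaches from the underside to 60 mm up; a web of the same thickness joins it to the rim.
- dish_middle (a point): lowest point of the dish's floor, at its centre
- ball_center (a point): centre of the loose steel ball, 24 mm diameter, 56 g, which starts at rest in the middle of the dish, and rolls easily
- tube_rack: white rack of blood tubes, 70 x 160 mm, 102 mm high; leave alone. Origin: centre of the underside
- reagent: amber bottle, 64 mm diameter, 130 mm high; leave alone. Origin: centre of the underside
- jar: small amber jar, 34 mm diameter, 50 mm high; leave alone. Origin: centre of the underside
- tip_box: yellow box with a clear lid, 61 x 71 mm, 48 mm high; leave alone. Origin: centre of the underside
- mouse: black computer mouse, 100 x 58 mm, 26 mm high; leave alone. Origin: centre of the underside

How it is judged:
On the way, in this order (a step that is already met when the one before it is completed fails the run):
1. the shade ring sits on the reader's housing, over the tube, let go (z of shade in the frame of reader between 0.047 and 0.053 m and horizontal distance between shade and tube_top below 0.005 m and angle between shade's own z axis and vertical below 0.08 rad and contact force between the fingers and shade below 0.05 N), for 0.2 s.
2. the dish is held clear of the bench by its handle (height (world z) of dish above 0.03 m and contact force between the fingers and dish above 1 N), for 0.2 s.
At the end, for the whole second after the job is handed in: Ring seated over the tube, let go (3 mm height, 5 mm centring, 0.08 rad). Dish held still (over 1 N), centred to 15 mm, underside 105 to 165 mm above the bench, touching no ring or reader, level within 0.1 rad, handle along pointer within 0.16 rad, ball on the blue spot (15 mm) (all of step 1 and horizontal distance between dish and tube_top below 0.015 m and z of dish in the frame of reader between 0.105 and 0.165 m and angle between the x axis of dish and the y axis of reader, either way round below 0.16 rad and y of dish_grip in the frame of reader above 0.05 m and angle between dish's own z axis and vertical below 0.1 rad and distance between ball_center and dish_middle below 0.021 m and linear speed of dish below 0.02 m/s and contact force between the fingers and dish above 1 N and contact force between dish and reader below 0.05 N and contact force between dish and shade below 0.05 N); the arm keeps its last pose, push and grip.
It fails at once if the ball rolled out to the rim (over about 34 mm sideways from the middle) (distance between ball_center and dish_middle above 0.038 m).
It fails at once if the dish was tipped by more than 0.26 rad (angle between dish's own z axis and vertical above 0.26 rad).
It fails at once if another thing on the bench was moved by over 25 mm or tipped (distance of any of tube_rack, reagent, jar, tip_box, mouse from where it was at the start of the episode above 0.025 m or angle between any of tube_rack, reagent, jar, tip_box, mouse's own z axis and vertical above 0.3 rad).
It also fails if it takes over 72 s, if anything falls off the work surface, if the arm or the gripper's body presses on something with over 40 N, if the wrist force passes 120 N, or if a joint passes its speed limit or range.

## Working session

There is one attempt and no reset: what is moved stays moved. The work goes in short steps, Python scripts to look and compute and a tool call to move; the robot and the scene stay as the last step left them, time stands still between calls to the robot, and variables do not carry over. Pictures are saved under pics/ and viewed, and the job is handed in when it is done.

Besides the shell and the picture viewer there is one more tool, called after "Request:" as name(argument=value, ...), one argument or row to a line, values as JSON. drive_tool: Moves the arm, as the interface text tells. Its arguments: {"type":"object","properties":{"motion":{"type":"array","items":{"type":"object","properties":{"gripper":{"type":"number"},"x":{"type":"number"},"y":{"type":"number"},"z":{"type":"number"},"yaw":{"type":"number"}}}},"squeeze":{"type":"number"}},"required":["motion"]}

```bash
ls; mkdir -p pics
python3 - <<'E'
from bench import status, imaging, workorder
import numpy as np, cv2
o=status.get_obs()
for k,v in o.items(): print(k,np.round(v,4))
for n in ("side","top"):
    p,d=imaging.snapshot(n); np.savez(f"{n}0.npz",p=p,d=d)
    cv2.imwrite(f"pics/{n}0.png",p[:,:,::-1])
    c=imaging.get_calibration(n); print(n,c, "cam pos", -c["R"].T@c["t"])
E
```

```text
pics
clock 0.0
joint_positions [-1.5481  0.1591  1.5982 -0.      1.3862 -0.2101]
joint_velocities [-0.0019 -0.0012  0.0002 -0.0009  0.0005 -0.0007]
tau [ 5.00000e-04 -3.96003e+01 -3.31430e+01 -0.00000e+00  8.30000e-03
 -0.00000e+00]
tcp_pos [ 0.1326 -0.5589  0.2303]
orientation [-3.1397e+00 -4.0000e-04  2.3280e-01]
contact_force [ 0.5299 -0.5077  0.4805]
ft_torque [0.0212 0.059  0.0048]
width 0.0858
side {'intrinsics': array([[484.80618645,   0.        , 277.61965906],
       [  0.        , 484.80618645, 213.51574084],
       [  0.        ,   0.        ,   1.        ]]), 'R': array([[-0.85081541, -0.52493804, -0.02352027],
       [-0.30919496,  0.5363283 , -0.7853346 ],
       [ 0.42486659, -0.66090243, -0.61862457]]), 't': array([0.48144511, 0.32301823, 0.81687221])} cam pos [0.16243482 0.61935786 0.77033834]
top {'intrinsics': array([[500.48326862,   0.        , 280.46318769],
       [  0.        , 500.48326862, 217.88145291],
       [  0.        ,   0.        ,   1.        ]]), 'R': array([[-0.00875982, -0.99992719,  0.00829897],
       [-0.99307584,  0.00772692, -0.11722058],
       [ 0.11714792, -0.00926834, -0.99307123]]), 't': array([-0.09095333,  0.62214211,  1.17769805])} cam pos [ 0.47907268 -0.08483865  1.24322073]
```

View pics/side0.png

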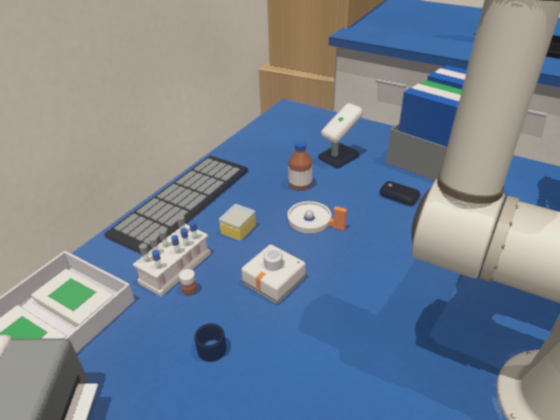

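View pics/top0.png

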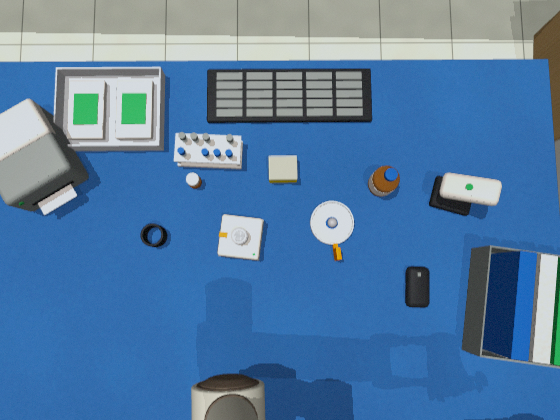

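The top view shows the shade at (153,236), and the reader at (240,237) with its pointer at the left, towards +y. The dish is at (332,222) with its handle at (338,253), towards -x. The side view agrees: shade (210,342), tube (273,260), dish (309,216), handle (340,218). Next I'll measure these in both views.

```bash
cat > h.py <<'E'
import numpy as np, cv2
from bench import imaging
def ray(n,uv):
    c=imaging.get_calibration(n); K,R,t=c["intrinsics"],np.array(c["R"]),np.array(c["t"])
    d=R.T@np.linalg.solve(K,np.array([uv[0],uv[1],1.0])); return -R.T@t,d
def onz(n,uv,z):
    o,d=ray(n,uv); return o+d*(z-o[2])/d[2]
def tri(uvt,uvs):
    o1,d1=ray("top",uvt);o2,d2=ray("side",uvs)
    s=np.linalg.lstsq(np.c_[d1,-d2],o2-o1,rcond=None)[0]
    a,b=o1+d1*s[0],o2+d2*s[1]; return (a+b)/2,np.linalg.norm(a-b)
def cloud(n,d):
    c=imaging.get_calibration(n);K,R,t=c["intrinsics"],np.array(c["R"]),np.array(c["t"])
    v,u=np.mgrid[:d.shape[0],:d.shape[1]]
    X=np.stack([(u-K[0,2])/K[0,0]*d,(v-K[1,2])/K[1,1]*d,d],-1)
    return (X-t)@R
def proj(n,X):
    c=imaging.get_calibration(n);q=c["intrinsics"]@(c["R"]@np.array(X)+c["t"]);return q[:2]/q[2]
E
python3 - <<'E'
import numpy as np,cv2
for n,boxes in (("top",[(130,215,180,260),(205,205,275,270),(300,190,365,275)]),("side",[(180,310,240,370),(230,235,315,305),(275,190,360,240)])):
    p=np.load(f"{n}0.npz")["p"]; 
    ims=[]
    for i,(a,b,c,d) in enumerate(boxes):
        im=cv2.resize(p[b:d,a:c,::-1],None,fx=6,fy=6,interpolation=cv2.INTER_CUBIC)
        ims.append(im)
    H=max(i.shape[0] for i in ims)
    out=np.hstack([cv2.copyMakeBorder(i,0,H-i.shape[0],0,6,cv2.BORDER_CONSTANT) for i in ims])
    s=min(1,800/out.shape[1]); print(n,s*6); cv2.imwrite(f"pics/{n}z.png",cv2.resize(out,None,fx=s,fy=s))
from h import *
# depth clouds
for n in ("top","side"):
    z=np.load(f"{n}0.npz"); X=cloud(n,z["d"]); hsv=cv2.cvtColor(z["p"],cv2.COLOR_RGB2HSV)
    print(n,"bench z",np.median(X[230:240,180:200,2]) if n=="top" else np.median(X[300:310,180:190,2]))
    org=cv2.inRange(hsv,(5,150,120),(22,255,255))
    k,l,st,ce=cv2.connectedComponentsWithStats(org)
    for i in range(1,k):
        if st[i,4]>8: print(" orange",st[i],ce[i].round(1), np.median(X[l==i],0).round(4))
    blk=((hsv[...,2]<60)).astype(np.uint8)
    k,l,st,ce=cv2.connectedComponentsWithStats(blk)
    for i in range(1,k):
        if st[i,4]>100 and st[i,4]<1500: print(" black",st[i],ce[i].round(1), np.median(X[l==i],0).round(4), X[l==i][:,2].max())
    wh=((hsv[...,1]<60)&(hsv[...,2]>150)).astype(np.uint8)
    k,l,st,ce=cv2.connectedComponentsWithStats(wh)
    for i in range(1,k):
        if st[i,4]>300 and st[i,4]<4000: print(" white",st[i],ce[i].round(1), np.median(X[l==i],0).round(4))
E
```

```text
top 4.25531914893617
side 3.4334763948497855
top bench z -0.0011663263725242377
 orange [374 166  25  25 321] [383.7 180.2] [ 0.6978 -0.3344  0.0911]
 orange [219 233   8   4  30] [222.5 234.5] [0.581  0.0428 0.0492]
 orange [333 244   9  16 107] [336.7 252. ] [ 0.5364 -0.2291  0.0553]
 black [ 42 109  46  70 549] [ 66.3 147.3] [0.7849 0.4109 0.0689] 1.2432207260824943
 black [429 176  42  39 619] [447.1 200.8] [ 0.6575 -0.5033  0.0182] 1.2432207260824943
 black [ 32 180  43  27 137] [ 53.1 192.1] [0.6859 0.4475 0.0567] 1.2432207260824943
 black [141 224  26  23 245] [153.3 235.3] [0.582  0.2152 0.0333] 1.2432207260824943
 black [406 267  23  40 764] [417.5 287.5] [ 0.4496 -0.4284  0.0231] 1.2432207260824943
 black [197 374  62  14 338] [231.3 379.2] [ 0.2987 -0.0049  0.3123] 1.2432207260824943
 white [ 174  132   69   36 1834] [208.1 150.1] [0.787  0.0765 0.0567]
 white [268 155  30  25 698] [282.5 167.1] [ 0.7447 -0.1011  0.0467]
 white [ 440  172   62   33 1438] [471.  188.2] [ 0.6745 -0.5285  0.1293]
 white [ 38 184  39  31 524] [ 57.1 199.2] [0.6698 0.4412 0.0492]
 white [ 310  
[... 733 characters left out ...]
42] [ 69.8 397.7] [0.689  0.4389 0.0589] 0.7703383371620955
 white [ 321   71  140   70 3242] [367.1 102.3] [ 0.7833 -1.1387 -0.0444]
 white [ 514  109   46   57 1492] [541.6 141.5] [ 0.1714 -1.1419 -0.123 ]
 white [ 287  201   46   32 1052] [308.8 215.7] [ 0.6093 -0.2218  0.0104]
 white [219 204  36  25 520] [236.1 215.7] [ 0.7409 -0.0959  0.0471]
 white [ 133  224   76   72 2288] [169.6 260.6] [0.7706 0.111  0.0565]
 white [ 241  244   64   55 1917] [272.4 269.6] [0.5627 0.0191 0.0491]
 white [   0  335   61   85 3536] [ 22.5 374.8] [0.7296 0.4652 0.1298]
 white [ 498  375   62   45 1503] [524.1 401.8] [0.0677 0.0556 0.0142]
 white [ 65 383  33  37 734] [ 81.6 401.6] [0.6744 0.43   0.0503]
```

View pics/topz.png

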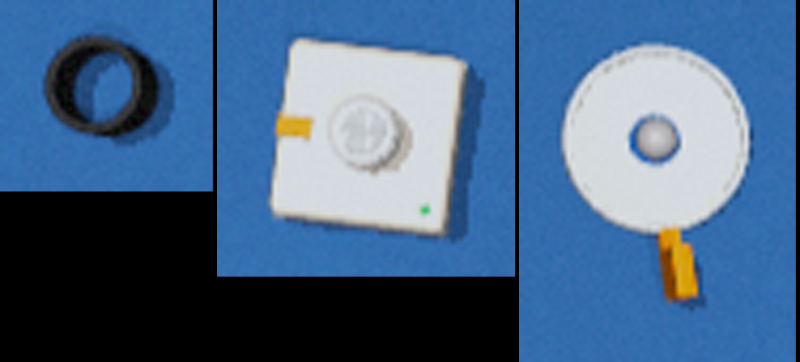

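View pics/sidez.png

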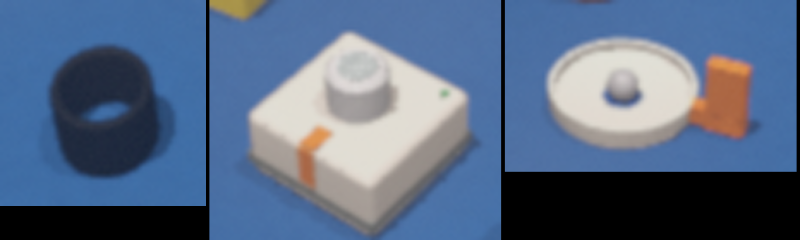

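The crops show the ring's top rim, the tube's top face, the housing edges, and the ball on the blue spot clearly. I'll fit the outlines next.

Run:
```python
import numpy as np,cv2
from h import *
from scipy.optimize import least_squares
def circ(P):
    f=lambda q: np.hypot(P[:,0]-q[0],P[:,1]-q[1])-q[2]
    r=least_squares(f,[*P.mean(0)[:2],.03],loss="soft_l1",f_scale=.001); return r.x.round(4)
for n in ("top","side"):
    z=np.load(f"{n}0.npz"); X=cloud(n,z["d"]); hsv=cv2.cvtColor(z["p"],cv2.COLOR_RGB2HSV)
    def near(c,r,lo,hi): return (np.hypot(X[...,0]-c[0],X[...,1]-c[1])<r)&(X[...,2]>lo)&(X[...,2]<hi)
    m=near((.58,.215),.05,.041,.052); P=X[m]; print(n,"ring top n",m.sum(),"z",np.median(P[:,2]).round(4),"circ",circ(P), "med z upper", np.percentile(P[:,2],[10,50,90]).round(4))
    m=near((.575,.002),.04,.072,.09); P=X[m]; print(" tube top",m.sum(),P.mean(0).round(4), (P[:,:2].min(0)+P[:,:2].max(0))/2, np.ptp(P[:,:2],0))
    m=near((.575,.002),.085,.043,.056); P=X[m]; r=cv2.minAreaRect((P[:,:2]*1000).astype(np.float32)); print(" housing",np.median(P[:,2]).round(4),r)
    m=near((.61,-.223),.075,.012,.024)&(hsv[...,1]<90); P=X[m]; e=cv2.fitEllipse(cv2.convexHull((P[:,:2]*1000).astype(np.float32)));print(" dish hull",e)
    m=near((.53,-.227),.035,.05,.07); P=X[m]; print(" handle top",m.sum(),P.mean(0).round(4),cv2.minAreaRect((P[:,:2]*1000).astype(np.float32)))
    # ray-based: contours onto planes
    wh=((hsv[...,1]<70)&(hsv[...,2]>120)).astype(np.uint8)
    k,l,st,ce=cv2.connectedComponentsWithStats(wh)
    u=proj(n,(.60,-.222,.014)).astype(int); uu=proj(n,(.59,-.23,.008)).astype(int); i=l[uu[1],uu[0]]
    c=max(cv2.findContours((l==i).astype(np.uint8),cv2.RETR_EXTERNAL,cv2.CHAIN_APPROX_NONE)[0],key=len)[:,0]
    P=np.array([onz(n,q,.018) for q in c]);print(" dish rim rays",circ(P))
    bl=(hsv[...,2]<75)&(np.hypot(X[...,0]-.58,X[...,1]-.215)<.06)
    # top contour ring inner bore
    bm=cv2.morphologyEx(bl.astype(np.uint8),cv2.MORPH_OPEN,np.ones((2,2)))
    c=max(cv2.findContours(bm,cv2.RETR_EXTERNAL,cv2.CHAIN_APPROX_NONE)[0],key=len)[:,0]
    print(" ring mask bbox",cv2.boundingRect(c), "hull")
```

```text
top ring top n 144 z 0.0439 circ [0.5837 0.2133 0.025 ] med z upper [0.0419 0.0439 0.0467]
 tube top 223 [0.5769 0.0016 0.0787] [0.57714349 0.00154659] [0.0377794  0.03780848]
 housing 0.0484 ((577.5045166015625, 2.2354583740234375), (100.79805755615234, 99.2581558227539), 82.70903778076172)
 dish hull ((613.4163208007812, -222.69219970703125), (107.06452941894531, 107.38760375976562), 143.23814392089844)
 handle top 69 [ 0.5347 -0.2317  0.0581] ((534.3316650390625, -231.98399353027344), (28.71901512145996, 12.156811714172363), 5.243032455444336)
 dish rim rays [ 0.6118 -0.2223  0.0534]
 ring mask bbox (142, 225, 26, 23) hull
side ring top n 265 z 0.044 circ [0.5807 0.2154 0.0248] med z upper [0.0419 0.044  0.046 ]
 tube top 221 [0.5723 0.0066 0.0788] [0.57343792 0.00438685] [0.03932715 0.03792961]
 housing 0.0493 ((575.3140258789062, 4.123039245605469), (102.67439270019531, 101.37222290039062), 82.09224700927734)
 dish hull ((610.3369750976562, -221.6846923828125), (107.5793228149414, 110.4217300415039), 39.88481140136719)
 handle top 75 [ 0.5307 -0.229   0.0567] ((531.5691528320312, -230.54080200195312), (29.001392364501953, 13.231870651245117), 4.2732343673706055)
 dish rim rays [ 0.6056 -0.2157  0.0613]
 ring mask bbox (197, 326, 30, 36) hull
```

Both views agree to about 3 mm, and the heights check against the text: ring top 44 mm, tube 79, housing 49, handle 58.

| Item | Position (m) | Direction |
|---|---|---|
| Ring | (.582, .2145) | |
| Tube | (.575, .003) | |
| Dish | (.612, -.222) | handle at 186° |
| Reader | | pointer at about 83° |

I'll move over the ring first.

Request:
drive_tool(
  motion=[
    {"x": 0.026,"y": -0.027,"yaw": -0.11,"gripper": 0.085},
    {"x": 0.052,"y": -0.055,"yaw": -0.22,"gripper": 0.085},
    {"x": 0.078,"y": -0.082,"yaw": -0.33,"gripper": 0.085},
    {"x": 0.105,"y": -0.11,"yaw": -0.44,"gripper": 0.085},
    {"x": 0.132,"y": -0.138,"yaw": -0.55,"gripper": 0.085},
    {"x": 0.158,"y": -0.166,"yaw": -0.66,"gripper": 0.085},
    {"x": 0.185,"y": -0.193,"yaw": -0.77,"gripper": 0.085},
    {"x": 0.21,"y": -0.22,"yaw": -0.88,"gripper": 0.085},
  ],
)

```text
$.motion[0]: bad value
```

```bash
cat >> h.py <<'E'
def step(x,y,z,yaw=None):
    from bench import status
    o=status.get_obs(); p=np.array(o["tcp_pos"]); w=o["orientation"][2]
    d=np.array([x,y,z])-p
    dy=0 if yaw is None else (yaw-w+np.pi)%(2*np.pi)-np.pi
    print("t",round(o["clock"],2),"tcp",p.round(4),"rpy",np.round(o["orientation"],3),"w",round(o["width"],4),"F",np.round(o["contact_force"],1),"j6",round(o["joint_positions"][5],2))
    print("  tool step x %.4f y %.4f z %.4f yaw %.3f"%(np.cos(w)*d[0]+np.sin(w)*d[1],np.sin(w)*d[0]-np.cos(w)*d[1],-d[2],-dy))
E
python3 -c "
from h import *
step(.582,.2145,.15,2.16)"
```

```text
t 0.1 tcp [ 0.1326 -0.5589  0.2304] rpy [-3.14  -0.     0.233] w 0.0854 F [ 0.1 -1.2 -0.4] j6 -0.21
  tool step x 0.6157 y -0.6489 z 0.0804 yaw -1.927
```

Request:
drive_tool(
  motion=[
    {"x": 0.026,"y": -0.027,"z": 0,"yaw": -0.11,"gripper": 0.085},
    {"x": 0.052,"y": -0.055,"z": 0,"yaw": -0.22,"gripper": 0.085},
    {"x": 0.078,"y": -0.082,"z": 0,"yaw": -0.33,"gripper": 0.085},
    {"x": 0.105,"y": -0.11,"z": 0,"yaw": -0.44,"gripper": 0.085},
    {"x": 0.132,"y": -0.138,"z": 0,"yaw": -0.55,"gripper": 0.085},
    {"x": 0.158,"y": -0.166,"z": 0,"yaw": -0.66,"gripper": 0.085},
    {"x": 0.185,"y": -0.193,"z": 0,"yaw": -0.77,"gripper": 0.085},
    {"x": 0.21,"y": -0.22,"z": 0,"yaw": -0.88,"gripper": 0.085},
  ],
)

```text
clock: 0.77
tcp_pos: [0.2867, -0.295, 0.2309]
orientation: [-3.141, -0.0, 1.118]
contact_force: [0.2, -0.0, 0.5]
width: 0.0854
```

```bash
python3 -c "
from h import *
step(.582,.2145,.15,2.16)"
```

```text
t 0.77 tcp [ 0.2867 -0.295   0.2309] rpy [-3.141 -0.     1.118] w 0.0854 F [ 0.2 -0.   0.5] j6 -0.64
  tool step x 0.5873 y 0.0426 z 0.0809 yaw -1.042
```

Request:
drive_tool(
  motion=[
    {"x": 0.035,"y": 0.0025,"z": 0.002,"yaw": -0.07,"gripper": 0.085},
    {"x": 0.072,"y": 0.005,"z": 0.004,"yaw": -0.14,"gripper": 0.085},
    {"x": 0.109,"y": 0.008,"z": 0.006,"yaw": -0.21,"gripper": 0.085},
    {"x": 0.147,"y": 0.011,"z": 0.008,"yaw": -0.28,"gripper": 0.085},
    {"x": 0.185,"y": 0.014,"z": 0.01,"yaw": -0.35,"gripper": 0.085},
    {"x": 0.223,"y": 0.016,"z": 0.012,"yaw": -0.42,"gripper": 0.085},
    {"x": 0.26,"y": 0.019,"z": 0.014,"yaw": -0.49,"gripper": 0.085},
    {"x": 0.295,"y": 0.0215,"z": 0.016,"yaw": -0.56,"gripper": 0.085},
  ],
)

```text
clock: 1.43
tcp_pos: [0.4363, -0.0397, 0.215]
orientation: [-3.142, -0.0, 1.677]
contact_force: [-0.4, -0.3, -0.8]
width: 0.0849
```

```bash
python3 -c "
from h import *
step(.582,.2145,.11,2.16)"
```

```text
t 1.43 tcp [ 0.4363 -0.0397  0.215 ] rpy [-3.142 -0.     1.677] w 0.0849 F [-0.4 -0.3 -0.8] j6 -0.47
  tool step x 0.2374 y 0.1717 z 0.1050 yaw -0.483
```

Request:
drive_tool(
  motion=[
    {"x": 0.03,"y": 0.022,"z": 0.01,"yaw": -0.06,"gripper": 0.085},
    {"x": 0.06,"y": 0.044,"z": 0.02,"yaw": -0.12,"gripper": 0.085},
    {"x": 0.09,"y": 0.066,"z": 0.03,"yaw": -0.18,"gripper": 0.085},
    {"x": 0.12,"y": 0.088,"z": 0.042,"yaw": -0.24,"gripper": 0.085},
    {"x": 0.15,"y": 0.11,"z": 0.055,"yaw": -0.3,"gripper": 0.085},
    {"x": 0.18,"y": 0.132,"z": 0.07,"yaw": -0.36,"gripper": 0.085},
    {"x": 0.21,"y": 0.152,"z": 0.085,"yaw": -0.42,"gripper": 0.085},
    {"x": 0.2374,"y": 0.1717,"z": 0.1,"yaw": -0.483,"gripper": 0.085},
  ],
)

```text
clock: 2.1
tcp_pos: [0.5827, 0.2139, 0.1139]
orientation: [-3.141, -0.0, 2.159]
contact_force: [1.1, 0.2, 0.8]
width: 0.0852
```

Run:
```python
from h import *
for n in ("side","top"):
    p,d=imaging.snapshot(n); np.savez(f"{n}1.npz",p=p,d=d); cv2.imwrite(f"pics/{n}1.png",p[...,::-1])
step(.582,.2145,.02,2.16)
```

```text
t 2.2 tcp [0.5809 0.2151 0.1102] rpy [-3.136 -0.004  2.161] w 0.0851 F [-1.2  0.1 -0.8] j6 -0.43
  tool step x -0.0011 y 0.0006 z 0.0902 yaw 0.001
```

View pics/side1.png

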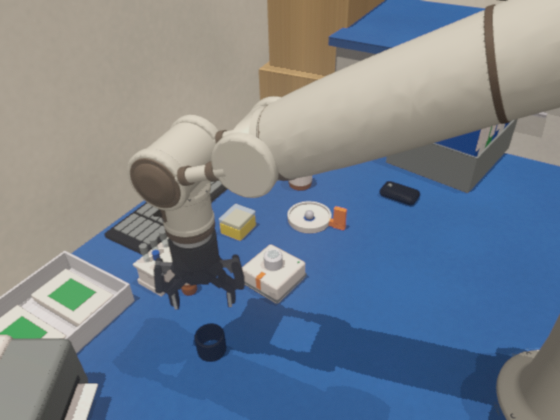

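View pics/top1.png

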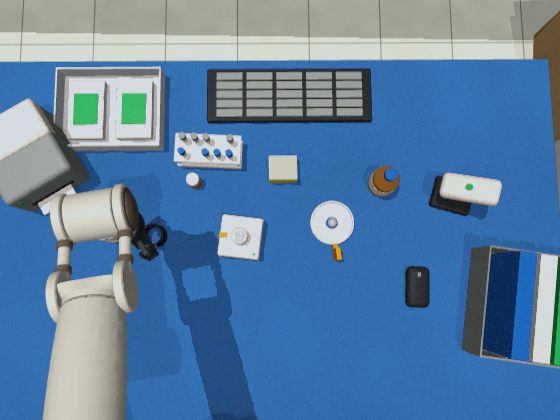

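The side view shows the open fingers at (173,300) and (237,300), straddling the ring at (210,342). The path is clear, so I'll descend and close.

Request:
drive_tool(
  motion=[
    {"x": 0,"y": 0,"z": 0.012,"yaw": 0,"gripper": 0.085},
    {"x": 0,"y": 0,"z": 0.028,"yaw": 0,"gripper": 0.085},
    {"x": 0,"y": 0,"z": 0.044,"yaw": 0,"gripper": 0.085},
    {"x": 0,"y": 0,"z": 0.06,"yaw": 0,"gripper": 0.085},
    {"x": 0,"y": 0,"z": 0.076,"yaw": 0,"gripper": 0.085},
    {"x": 0,"y": 0,"z": 0.088,"yaw": 0,"gripper": 0.085},
    {"x": 0,"y": 0,"z": 0.098,"yaw": 0,"gripper": 0.085},
    {"x": 0,"y": 0,"z": 0.098,"yaw": 0,"gripper": 0.085},
  ],
)

```text
clock: 2.87
tcp_pos: [0.5808, 0.2108, 0.0151]
orientation: [-3.138, -0.001, 2.155]
contact_force: [-0.8, -0.1, 0.0]
width: 0.0851
```

Request:
drive_tool(
  motion=[
    {"x": 0,"y": 0,"z": 0,"yaw": 0,"gripper": 0.07},
    {"x": 0,"y": 0,"z": 0,"yaw": 0,"gripper": 0.06},
    {"x": 0,"y": 0,"z": 0,"yaw": 0,"gripper": 0.05},
    {"x": 0,"y": 0,"z": 0,"yaw": 0,"gripper": 0.05},
    {"x": 0,"y": 0,"z": 0,"yaw": 0,"gripper": 0.05},
    {"x": 0,"y": 0,"z": 0,"yaw": 0,"gripper": 0.05},
    {"x": 0,"y": 0,"z": 0,"yaw": 0,"gripper": 0.05},
    {"x": 0,"y": 0,"z": 0,"yaw": 0,"gripper": 0.05},
  ],
  squeeze=25,
)

```text
clock: 3.53
tcp_pos: [0.5838, 0.2119, 0.0188]
orientation: [3.139, 0.001, 2.156]
contact_force: [-0.7, -0.9, 5.9]
width: 0.0547
```

Run:
```python
from h import *
p,d=imaging.snapshot("side"); cv2.imwrite("pics/side2.png",cv2.resize(p[240:400,130:310,::-1],None,fx=4,fy=3.75))
step(.576,.003,.15)
```

```text
t 3.58 tcp [0.5838 0.2119 0.0188] rpy [3.139e+00 1.000e-03 2.156e+00] w 0.054 F [-0.2 -1.4  6.5] j6 -0.43
  tool step x -0.1698 y -0.1219 z -0.1312 yaw 0.000
```

View pics/side2.png

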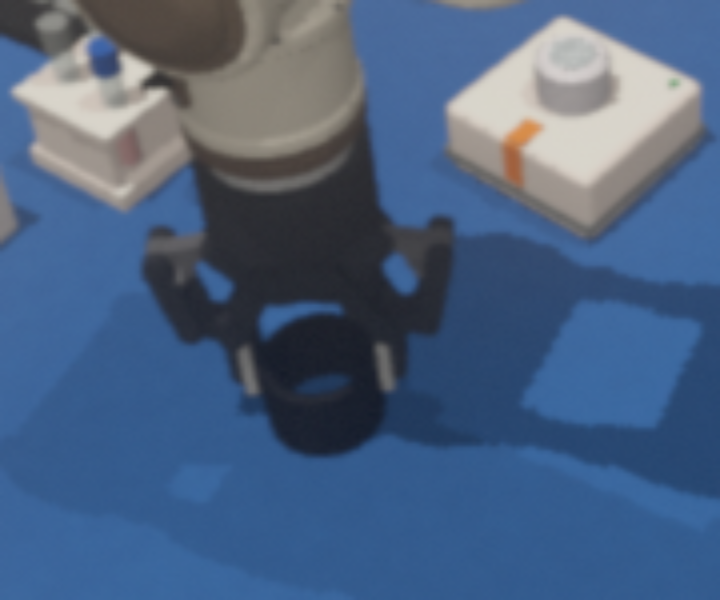

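The ring is gripped at a width of 54.7 mm, upright between the pads at crop (320,370). The pads pressed it lightly onto the bench as they swung forward (6 N up). I'll lift.

Request:
drive_tool(
  motion=[
    {"x": 0,"y": 0,"z": -0.008,"yaw": 0,"gripper": 0.05},
    {"x": 0,"y": 0,"z": -0.023,"yaw": 0,"gripper": 0.05},
    {"x": 0,"y": 0,"z": -0.043,"yaw": 0,"gripper": 0.05},
    {"x": 0,"y": 0,"z": -0.066,"yaw": 0,"gripper": 0.05},
    {"x": 0,"y": 0,"z": -0.09,"yaw": 0,"gripper": 0.05},
    {"x": 0,"y": 0,"z": -0.11,"yaw": 0,"gripper": 0.05},
    {"x": 0,"y": 0,"z": -0.125,"yaw": 0,"gripper": 0.05},
    {"x": 0,"y": 0,"z": -0.13,"yaw": 0,"gripper": 0.05},
  ],
)

```text
clock: 4.25
tcp_pos: [0.584, 0.2122, 0.1507]
orientation: [3.137, 0.002, 2.156]
contact_force: [0.1, 0.3, 0.5]
width: 0.0546
```

Run:
```python
from h import *
p,d=imaging.snapshot("side"); np.savez("side3.npz",p=p,d=d); cv2.imwrite("pics/side3.png",cv2.resize(p[220:380,130:310,::-1],None,fx=4,fy=3.75))
step(.576,.003,.14)
```

```text
t 4.3 tcp [0.5839 0.2121 0.1503] rpy [3.138e+00 2.000e-03 2.156e+00] w 0.0545 F [0.7 1.2 1.2] j6 -0.43
  tool step x -0.1700 y -0.1221 z 0.0103 yaw 0.000
```

View pics/side3.png

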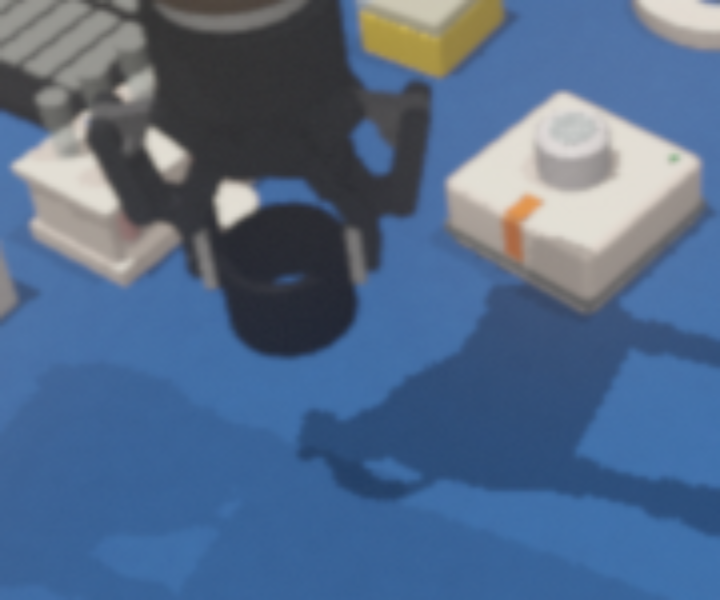

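Request:
drive_tool(
  motion=[
    {"x": -0.013,"y": -0.009,"z": 0,"yaw": 0,"gripper": 0.05},
    {"x": -0.038,"y": -0.027,"z": 0,"yaw": 0,"gripper": 0.05},
    {"x": -0.066,"y": -0.047,"z": 0,"yaw": 0,"gripper": 0.05},
    {"x": -0.096,"y": -0.069,"z": 0,"yaw": 0,"gripper": 0.05},
    {"x": -0.126,"y": -0.09,"z": 0,"yaw": 0,"gripper": 0.05},
    {"x": -0.151,"y": -0.107,"z": 0.004,"yaw": 0,"gripper": 0.05},
    {"x": -0.167,"y": -0.118,"z": 0.01,"yaw": 0,"gripper": 0.05},
    {"x": -0.1715,"y": -0.1215,"z": 0.016,"yaw": 0,"gripper": 0.05},
  ],
)

```text
clock: 4.97
tcp_pos: [0.5752, -0.0013, 0.1299]
orientation: [-3.14, -0.001, 2.152]
contact_force: [0.5, -0.2, -0.5]
width: 0.0538
```

Run:
```python
from h import *
for n,(a,b,c,e) in (("side",(190,180,370,315)),("top",(180,180,300,270))):
    p,d=imaging.snapshot(n); np.savez(f"{n}4.npz",p=p,d=d); cv2.imwrite(f"pics/{n}4.png",cv2.resize(p[b:e,a:c,::-1],None,fx=4.4,fy=4.4))
step(.577,.001,.134)
```

```text
t 5.07 tcp [0.5743 0.0013 0.1289] rpy [-3.139e+00 -3.000e-03  2.154e+00] w 0.0547 F [ 0.4  0.9 -0.7] j6 -0.79
  tool step x -0.0017 y 0.0021 z -0.0051 yaw 0.000
```

View pics/side4.png

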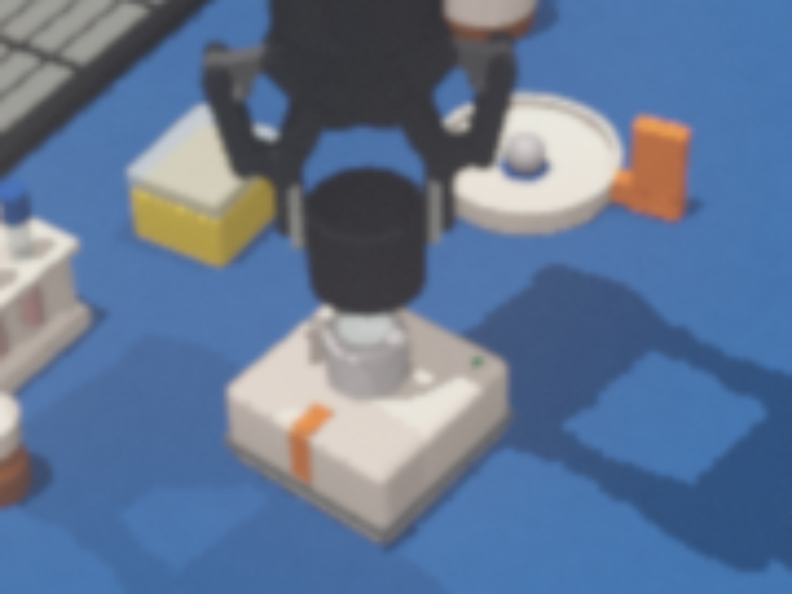

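View pics/top4.png

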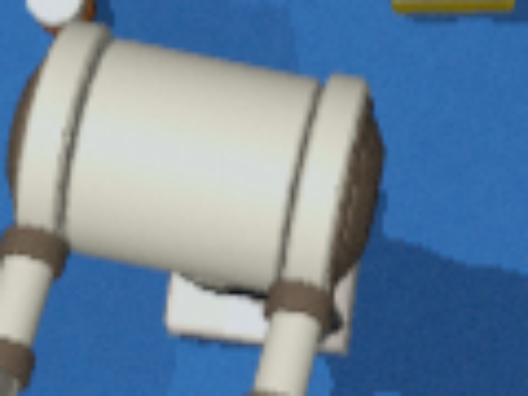

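The side view shows the ring at crop (367,240) just above the tube at (368,350), nearly aligned. I'll measure the offset from the outer-surface points in that camera.

```bash
cat > off.py <<'E'
from h import *
from scipy.optimize import least_squares
def fit(P,R,c0):
    r=least_squares(lambda q:np.hypot(P[:,0]-q[0],P[:,1]-q[1])-R,c0,loss="soft_l1",f_scale=.001); return r.x, np.std(r.fun)
def offs(f,zlo,zhi):
    z=np.load(f); p,d=z["p"],z["d"]; X=cloud("side",d); hsv=cv2.cvtColor(p,cv2.COLOR_RGB2HSV)
    c=(.575,.003); rr=np.hypot(X[...,0]-c[0],X[...,1]-c[1])
    # facing side (towards camera) only
    fwd=((X[...,0]-c[0])*(-.42)+(X[...,1]-c[1])*.66)/.78
    m=(rr<.04)&(X[...,2]>zlo)&(X[...,2]<zhi)&(hsv[...,2]<80)&(fwd>.005)
    a,s=fit(X[m],.028,c); print("ring",m.sum(),a.round(4),s.round(4))
    t=(rr<.03)&(X[...,2]>.056)&(X[...,2]<.075)&(fwd>.003)&(hsv[...,2]>60)
    b,s=fit(X[t],.020,c); print("tube",t.sum(),b.round(4),s.round(4)); print("ring-tube",(a-b).round(4))
E
python3 - <<'E'
from off import *
offs("side4.npz",.115,.145)
z=np.load("side4.npz");p=z["p"]; hsv=cv2.cvtColor(p,cv2.COLOR_RGB2HSV)
# silhouette edges per row, sub-pixel
def edges(row,u0,u1,up):
    g=p[row].astype(float).sum(-1)[u0:u1]; dg=np.gradient(g); 
    return dg
for r in range(226,248,3):
    print("ring",r,[int(v) for v in np.flatnonzero(hsv[r,250:300,2]<75)[[0,-1]]+250] if (hsv[r,250:300,2]<75).any() else None)
for r in range(254,268,3): print("tube",r,hsv[r,255:295,2])
E
```

```text
ring 283 [0.5733 0.0009] 0.0011
tube 112 [0.5755 0.002 ] 0.0012
ring-tube [-0.0022 -0.0011]
ring 226 [253, 291]
ring 229 [253, 291]
ring 232 [260, 286]
ring 235 [260, 285]
ring 238 [261, 285]
ring 241 [261, 285]
ring 244 [262, 285]
ring 247 [263, 282]
tube 254 [172 173 177 197 206 189 179 177 173 163 157 168 189 197 198 199 201 205
 204 205 204 205 201 192 177 166 154 164 177 182 182 180 176 167 162 164
 168 170 171 170]
tube 257 [202 217 223 222 210 180 160 158 170 194 196 174 163 170 183 189 192 192
 192 191 188 177 176 194 200 193 180 165 173 180 182 182 182 182 182 182
 182 179 174 163]
tube 260 [224 224 224 223 216 185 161 157 154 157 172 189 190 179 176 177 173 173
 172 169 168 166 164 160 154 149 145 148 166 178 182 182 183 182 182 182
 182 182 182 182]
tube 263 [224 223 223 223 222 217 214 213 204 176 161 164 167 168 170 170 168 163
 160 160 159 157 156 153 152 149 143 141 159 180 191 187 183 183 183 183
 182 183 182 183]
tube 266 [223 224 223 223 224 224 224 223 218 195 171 165 166 168 170 171 171 170
 167 162 158 156 156 155 153 149 152 165 180 200 219 225 219 198 186 187
 195 204 219 225]
```

Request:
drive_tool(
  motion=[
    {"x": -0.001,"y": 0.001,"z": 0,"yaw": 0,"gripper": 0.05},
    {"x": -0.001,"y": 0.001,"z": 0,"yaw": 0,"gripper": 0.05},
    {"x": -0.001,"y": 0.001,"z": 0,"yaw": 0,"gripper": 0.05},
    {"x": -0.001,"y": 0.001,"z": 0,"yaw": 0,"gripper": 0.05},
    {"x": -0.001,"y": 0.001,"z": 0,"yaw": 0,"gripper": 0.05},
    {"x": -0.001,"y": 0.001,"z": 0,"yaw": 0,"gripper": 0.05},
    {"x": -0.001,"y": 0.001,"z": 0,"yaw": 0,"gripper": 0.05},
    {"x": -0.001,"y": 0.001,"z": 0,"yaw": 0,"gripper": 0.05},
  ],
)

```text
clock: 5.73
tcp_pos: [0.5774, 0.0016, 0.1314]
orientation: [3.141, 0.0, 2.156]
contact_force: [0.2, -0.2, -0.8]
width: 0.0541
```

Run:
```python
from off import *
for i in range(3):
    p,d=imaging.snapshot("side"); np.savez("side5.npz",p=p,d=d); offs("side5.npz",.115,.145)
    step(.577,.001,.134)
```

```text
ring 282 [0.5756 0.0035] 0.0011
tube 115 [0.575 0.002] 0.0011
ring-tube [0.0007 0.0015]
t 5.78 tcp [0.5774 0.0014 0.1314] rpy [3.142 0.    2.156] w 0.0541 F [-0.2  0.3 -0.8] j6 -0.79
  tool step x -0.0002 y -0.0006 z -0.0026 yaw 0.000
ring 278 [0.5754 0.0036] 0.0011
tube 119 [0.575  0.0021] 0.0011
ring-tube [0.0004 0.0015]
t 5.83 tcp [0.5774 0.0014 0.1313] rpy [3.142 0.    2.156] w 0.0542 F [-0.1  0.6 -1.1] j6 -0.79
  tool step x -0.0002 y -0.0005 z -0.0027 yaw 0.000
ring 280 [0.5757 0.0034] 0.001
tube 117 [0.5752 0.0017] 0.0011
ring-tube [0.0005 0.0017]
t 5.88 tcp [0.5773 0.0014 0.1313] rpy [-3.142 -0.     2.156] w 0.0542 F [ 0.1 -0.3 -0.3] j6 -0.79
  tool step x -0.0001 y -0.0005 z -0.0027 yaw 0.000
```

Settled, the ring is about 1.5 mm off in y. I'll correct that and lower it onto the tube.

Request:
drive_tool(
  motion=[
    {"x": -0.0008,"y": -0.0009,"z": 0.005,"yaw": 0,"gripper": 0.05},
    {"x": -0.0008,"y": -0.0009,"z": 0.011,"yaw": 0,"gripper": 0.05},
    {"x": -0.0008,"y": -0.0009,"z": 0.018,"yaw": 0,"gripper": 0.05},
    {"x": -0.0008,"y": -0.0009,"z": 0.024,"yaw": 0,"gripper": 0.05},
    {"x": -0.0008,"y": -0.0009,"z": 0.029,"yaw": 0,"gripper": 0.05},
    {"x": -0.0008,"y": -0.0009,"z": 0.033,"yaw": 0,"gripper": 0.05},
    {"x": -0.0008,"y": -0.0009,"z": 0.037,"yaw": 0,"gripper": 0.05},
    {"x": -0.0008,"y": -0.0009,"z": 0.04,"yaw": 0,"gripper": 0.05},
  ],
)

```text
clock: 6.55
tcp_pos: [0.5769, 0.0003, 0.0907]
orientation: [-3.141, -0.0, 2.156]
contact_force: [-0.7, 0.3, -0.2]
width: 0.0543
```

Run:
```python
from off import *
step(.577,.0003,.0688)
```

```text
t 6.55 tcp [5.769e-01 3.000e-04 9.070e-02] rpy [-3.141 -0.     2.156] w 0.0543 F [-0.7  0.3 -0.2] j6 -0.79
  tool step x -0.0000 y 0.0001 z 0.0219 yaw 0.000
```

No force, so the ring is over the tube. I'll continue down to the seat, then check before opening.

Request:
drive_tool(
  motion=[
    {"x": 0,"y": 0,"z": 0.004,"yaw": 0,"gripper": 0.05},
    {"x": 0,"y": 0,"z": 0.008,"yaw": 0,"gripper": 0.05},
    {"x": 0,"y": 0,"z": 0.012,"yaw": 0,"gripper": 0.05},
    {"x": 0,"y": 0,"z": 0.015,"yaw": 0,"gripper": 0.05},
    {"x": 0,"y": 0,"z": 0.018,"yaw": 0,"gripper": 0.05},
    {"x": 0,"y": 0,"z": 0.02,"yaw": 0,"gripper": 0.05},
    {"x": 0,"y": 0,"z": 0.022,"yaw": 0,"gripper": 0.05},
    {"x": 0,"y": 0,"z": 0.022,"yaw": 0,"gripper": 0.05},
  ],
)

```text
clock: 7.22
tcp_pos: [0.5771, 0.0003, 0.0691]
orientation: [-3.142, -0.0, 2.156]
contact_force: [0.3, 0.2, -0.3]
width: 0.0543
```

Run:
```python
from off import *
p,d=imaging.snapshot("side"); cv2.imwrite("pics/side6.png",cv2.resize(p[180:315,190:370,::-1],None,fx=4.4,fy=4.4))
step(.577,.0003,.0688)
```

```text
t 7.27 tcp [5.771e-01 3.000e-04 6.930e-02] rpy [3.142 0.    2.156] w 0.0541 F [ 0.3 -0.2  0. ] j6 -0.79
  tool step x 0.0001 y -0.0000 z 0.0005 yaw 0.000
```

View pics/side6.png

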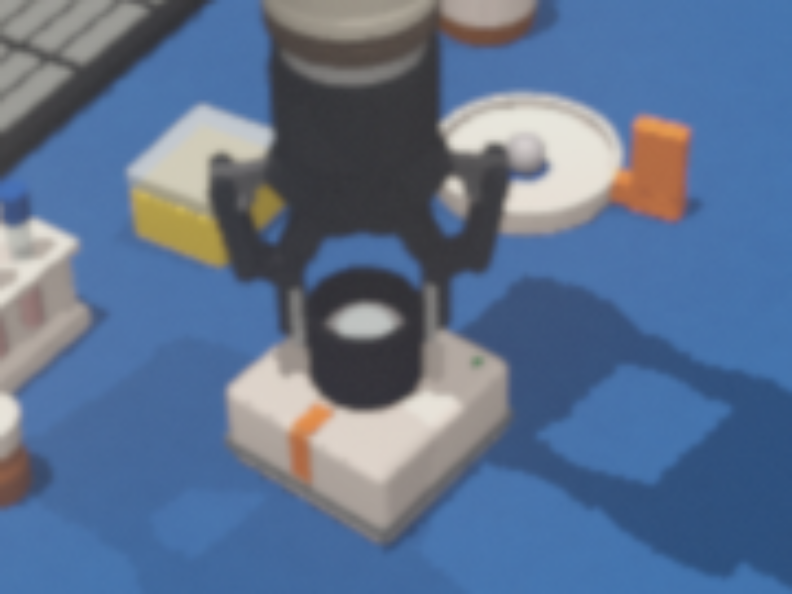

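The tube's top shows inside the bore at crop (363,322). I'll lower until it touches, then open.

Request:
drive_tool(
  motion=[
    {"x": 0,"y": 0,"z": 0.001,"yaw": 0,"gripper": 0.05},
    {"x": 0,"y": 0,"z": 0.002,"yaw": 0,"gripper": 0.05},
    {"x": 0,"y": 0,"z": 0.003,"yaw": 0,"gripper": 0.05},
    {"x": 0,"y": 0,"z": 0.003,"yaw": 0,"gripper": 0.05},
    {"x": 0,"y": 0,"z": 0.003,"yaw": 0,"gripper": 0.056},
    {"x": 0,"y": 0,"z": 0.003,"yaw": 0,"gripper": 0.062},
    {"x": 0,"y": 0,"z": 0.003,"yaw": 0,"gripper": 0.07},
    {"x": 0,"y": 0,"z": 0.003,"yaw": 0,"gripper": 0.08},
  ],
)

```text
clock: 7.93
tcp_pos: [0.5769, 0.0003, 0.0661]
orientation: [-3.141, -0.0, 2.156]
contact_force: [-0.1, 0.1, 0.5]
width: 0.0796
```

Request:
drive_tool(
  motion=[
    {"x": 0,"y": 0,"z": 0,"yaw": 0,"gripper": 0.085},
    {"x": 0,"y": 0,"z": 0,"yaw": 0,"gripper": 0.085},
    {"x": 0,"y": 0,"z": -0.01,"yaw": 0,"gripper": 0.085},
    {"x": 0,"y": 0,"z": -0.03,"yaw": 0,"gripper": 0.085},
    {"x": 0,"y": 0,"z": -0.06,"yaw": 0,"gripper": 0.085},
    {"x": 0,"y": 0,"z": -0.09,"yaw": 0,"gripper": 0.085},
    {"x": 0,"y": 0,"z": -0.12,"yaw": 0,"gripper": 0.085},
    {"x": 0,"y": 0,"z": -0.15,"yaw": 0,"gripper": 0.085},
  ],
)

```text
clock: 8.6
tcp_pos: [0.5769, 0.0003, 0.2186]
orientation: [3.141, 0.0, 2.156]
contact_force: [0.2, 0.5, -0.3]
width: 0.085
```

Run:
```python
from off import *
p,d=imaging.snapshot("side"); np.savez("side7.npz",p=p,d=d); cv2.imwrite("pics/side7.png",cv2.resize(p[180:315,190:370,::-1],None,fx=4.4,fy=4.4))
X=cloud("side",d); c=(.575,.003);rr=np.hypot(X[...,0]-c[0],X[...,1]-c[1]); hsv=cv2.cvtColor(p,cv2.COLOR_RGB2HSV)
fwd=((X[...,0]-c[0])*(-.42)+(X[...,1]-c[1])*.66)/.78
m=(rr<.04)&(X[...,2]>.055)&(X[...,2]<.09)&(hsv[...,2]<80)&(fwd>.005); print("ring",fit(X[m],.028,c))
m=(rr<.036)&(X[...,2]>.052)&(X[...,2]<.12)&(hsv[...,2]<80); print("top z",np.percentile(X[m][:,2],[90,97,99]))
step(.533,-.231,.2)
```

```text
ring (array([0.57565335, 0.00202104]), np.float64(0.001109794088527219))
top z [0.09365018 0.09482944 0.09583395]
t 8.65 tcp [ 5.805e-01 -3.000e-04  2.261e-01] rpy [3.133 0.009 2.156] w 0.0853 F [3.7 0.1 5.6] j6 -0.79
  tool step x -0.1661 y -0.1670 z 0.0261 yaw 0.000
```

View pics/side7.png

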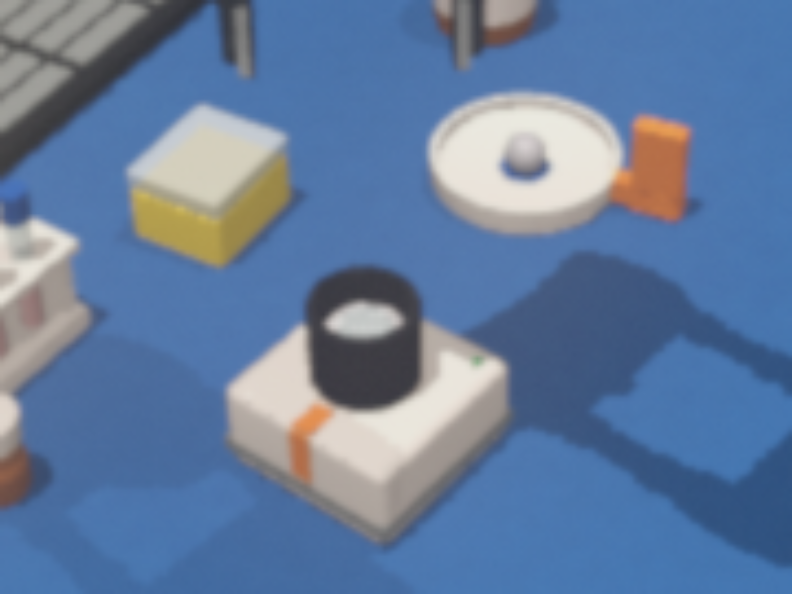

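The ring is seated: top at 95 mm, upright, and centred within 1 mm of the tube. Next I'll move above the handle at (.534, -.2325) with tool yaw 186°. That leaves joint-6 room for the turn to 83°.

Request:
drive_tool(
  motion=[
    {"x": -0.015,"y": -0.015,"z": 0,"yaw": -0.1,"gripper": 0.08},
    {"x": -0.035,"y": -0.035,"z": 0,"yaw": -0.21,"gripper": 0.07},
    {"x": -0.058,"y": -0.058,"z": 0,"yaw": -0.32,"gripper": 0.06},
    {"x": -0.083,"y": -0.083,"z": 0,"yaw": -0.43,"gripper": 0.05},
    {"x": -0.108,"y": -0.108,"z": 0.0,"yaw": -0.54,"gripper": 0.045},
    {"x": -0.131,"y": -0.131,"z": 0.01,"yaw": -0.65,"gripper": 0.045},
    {"x": -0.151,"y": -0.151,"z": 0.02,"yaw": -0.76,"gripper": 0.045},
    {"x": -0.163,"y": -0.163,"z": 0.03,"yaw": -0.86,"gripper": 0.045},
  ],
)

```text
clock: 9.32
tcp_pos: [0.5306, -0.2288, 0.1868]
orientation: [-3.14, 0.001, 3.019]
contact_force: [0.1, 0.4, 0.6]
width: 0.0451
```

```bash
python3 -c "
from h import *
step(.534,-.2325,.13,3.246)"
```

```text
t 9.32 tcp [ 0.5306 -0.2288  0.1868] rpy [-3.140e+00  1.000e-03  3.019e+00] w 0.0451 F [0.1 0.4 0.6] j6 -2.06
  tool step x -0.0039 y -0.0033 z 0.0568 yaw -0.227
```

Request:
drive_tool(
  motion=[
    {"x": -0.001,"y": -0.001,"z": 0.006,"yaw": -0.06,"gripper": 0.04},
    {"x": -0.002,"y": -0.002,"z": 0.016,"yaw": -0.12,"gripper": 0.04},
    {"x": -0.003,"y": -0.003,"z": 0.028,"yaw": -0.18,"gripper": 0.04},
    {"x": -0.004,"y": -0.0033,"z": 0.04,"yaw": -0.227,"gripper": 0.04},
    {"x": -0.004,"y": -0.0033,"z": 0.05,"yaw": -0.227,"gripper": 0.04},
    {"x": -0.004,"y": -0.0033,"z": 0.056,"yaw": -0.227,"gripper": 0.04},
    {"x": -0.004,"y": -0.0033,"z": 0.057,"yaw": -0.227,"gripper": 0.04},
    {"x": -0.004,"y": -0.0033,"z": 0.057,"yaw": -0.227,"gripper": 0.04},
  ],
)

```text
clock: 9.98
tcp_pos: [0.5346, -0.2293, 0.1292]
orientation: [3.141, -0.0, -3.041]
contact_force: [-0.7, 0.7, -0.0]
width: 0.0399
```

Run:
```python
from h import *
for n,(a,b,c,e) in (("side",(240,130,400,250)),("top",(270,170,390,290))):
    p,d=imaging.snapshot(n); np.savez(f"{n}8.npz",p=p,d=d); cv2.imwrite(f"pics/{n}8.png",cv2.resize(p[b:e,a:c,::-1],None,fx=4.5,fy=4.5))
step(.534,-.2325,.021,3.246)
```

```text
t 10.08 tcp [ 0.5352 -0.2296  0.1301] rpy [-3.141e+00  1.000e-03 -3.041e+00] w 0.0401 F [0.  1.1 0.4] j6 -2.28
  tool step x 0.0014 y -0.0027 z 0.1091 yaw -0.004
```

View pics/side8.png

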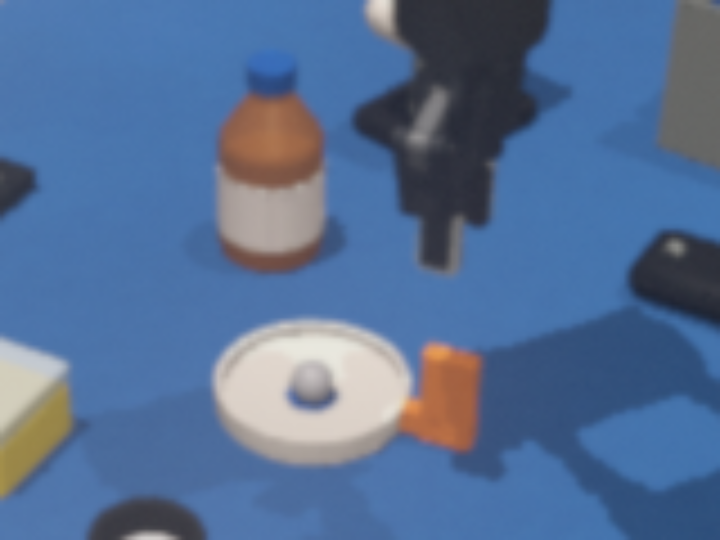

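View pics/top8.png

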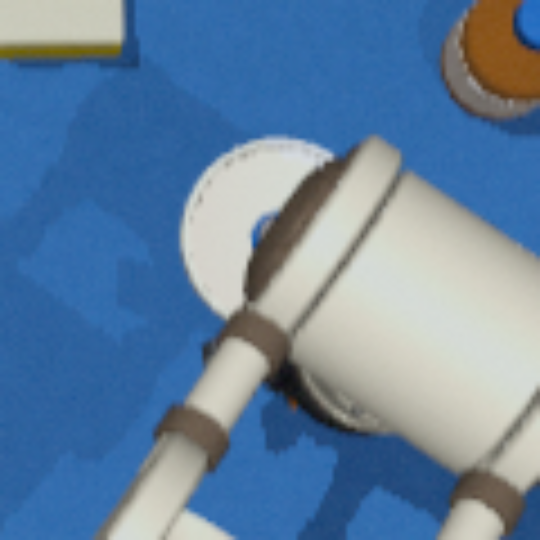

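In the side view the fingers (crop 437,270) are directly above the handle (452,350), with nothing in the way. I'll descend.

Request:
drive_tool(
  motion=[
    {"x": 0.001,"y": -0.0027,"z": 0.01,"yaw": 0,"gripper": 0.04},
    {"x": 0.001,"y": -0.0027,"z": 0.026,"yaw": 0,"gripper": 0.04},
    {"x": 0.001,"y": -0.0027,"z": 0.044,"yaw": 0,"gripper": 0.04},
    {"x": 0.001,"y": -0.0027,"z": 0.062,"yaw": 0,"gripper": 0.04},
    {"x": 0.001,"y": -0.0027,"z": 0.08,"yaw": 0,"gripper": 0.04},
    {"x": 0.001,"y": -0.0027,"z": 0.096,"yaw": 0,"gripper": 0.04},
    {"x": 0.001,"y": -0.0027,"z": 0.106,"yaw": 0,"gripper": 0.04},
    {"x": 0.001,"y": -0.0027,"z": 0.109,"yaw": 0,"gripper": 0.04},
  ],
)

```text
clock: 10.75
tcp_pos: [0.5327, -0.2315, 0.0182]
orientation: [3.139, -0.003, -3.041]
contact_force: [-1.1, 0.2, -0.8]
width: 0.0403
```

Run:
```python
from h import *
for n,(a,b,c,e) in (("side",(240,130,400,250)),):
    p,d=imaging.snapshot(n); np.savez(f"{n}9.npz",p=p,d=d); cv2.imwrite(f"pics/{n}9.png",cv2.resize(p[b:e,a:c,::-1],None,fx=4.5,fy=4.5))
step(.534,-.2325,.021,3.246)
```

```text
t 10.8 tcp [ 0.5331 -0.2317  0.0188] rpy [ 3.140e+00 -2.000e-03 -3.041e+00] w 0.04 F [ 0.5 -0.   0.3] j6 -2.29
  tool step x -0.0008 y -0.0008 z -0.0022 yaw -0.003
```

View pics/side9.png

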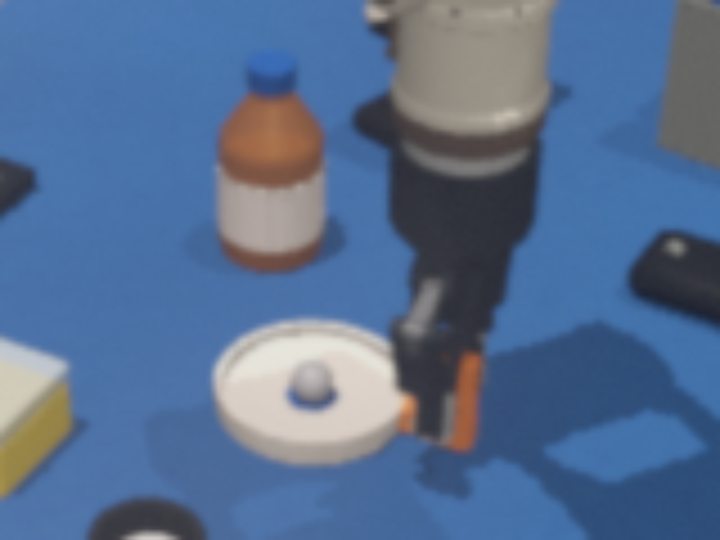

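Allowing for parallax, the fingers straddle the handle centrally. I'll close gently.

Request:
drive_tool(
  motion=[
    {"x": 0,"y": 0,"z": 0,"yaw": 0,"gripper": 0.032},
    {"x": 0,"y": 0,"z": 0,"yaw": 0,"gripper": 0.025},
    {"x": 0,"y": 0,"z": 0,"yaw": 0,"gripper": 0.02},
    {"x": 0,"y": 0,"z": 0,"yaw": 0,"gripper": 0.018},
    {"x": 0,"y": 0,"z": 0,"yaw": 0,"gripper": 0.0165},
    {"x": 0,"y": 0,"z": 0,"yaw": 0,"gripper": 0.0155},
    {"x": 0,"y": 0,"z": 0,"yaw": 0,"gripper": 0.0145},
    {"x": 0,"y": 0,"z": 0,"yaw": 0,"gripper": 0.0135},
  ],
  squeeze=25,
)

```text
clock: 11.47
tcp_pos: [0.534, -0.2321, 0.0204]
orientation: [3.141, 0.0, -3.04]
contact_force: [0.4, -0.2, 0.6]
width: 0.0135
```

Request:
drive_tool(
  motion=[
    {"x": 0,"y": 0,"z": 0,"yaw": 0,"gripper": 0.013},
    {"x": 0,"y": 0,"z": 0,"yaw": 0,"gripper": 0.0125},
    {"x": 0,"y": 0,"z": 0,"yaw": 0,"gripper": 0.012},
    {"x": 0,"y": 0,"z": 0,"yaw": 0,"gripper": 0.0115},
    {"x": 0,"y": 0,"z": 0,"yaw": 0,"gripper": 0.011},
    {"x": 0,"y": 0,"z": 0,"yaw": 0,"gripper": 0.01},
    {"x": 0,"y": 0,"z": 0,"yaw": 0,"gripper": 0.008},
    {"x": 0,"y": 0,"z": 0,"yaw": 0,"gripper": 0.005},
  ],
)

```text
clock: 12.13
tcp_pos: [0.5341, -0.2321, 0.0204]
orientation: [3.141, 0.0, -3.04]
contact_force: [0.1, 1.4, 1.8]
width: 0.0117
```

Request:
drive_tool(
  motion=[
    {"x": 0,"y": 0,"z": 0,"yaw": 0,"gripper": 0.003},
    {"x": 0,"y": 0,"z": 0,"yaw": 0,"gripper": 0.0},
    {"x": 0,"y": 0,"z": 0,"yaw": 0,"gripper": 0.0},
    {"x": 0,"y": 0,"z": 0,"yaw": 0,"gripper": 0.0},
    {"x": 0,"y": 0,"z": 0,"yaw": 0,"gripper": 0.0},
    {"x": 0,"y": 0,"z": 0,"yaw": 0,"gripper": 0.0},
    {"x": 0,"y": 0,"z": 0,"yaw": 0,"gripper": 0.0},
    {"x": 0,"y": 0,"z": 0,"yaw": 0,"gripper": 0.0},
  ],
  squeeze=90,
)

```text
clock: 12.8
tcp_pos: [0.5341, -0.2324, 0.0205]
orientation: [-3.141, 0.0, -3.04]
contact_force: [-0.2, 0.4, 3.2]
width: 0.0109
```

Run:
```python
from h import *
for n,(a,b,c,e) in (("side",(240,130,400,250)),):
    p,d=imaging.snapshot(n); np.savez(f"{n}10.npz",p=p,d=d); cv2.imwrite(f"pics/{n}10.png",cv2.resize(p[b:e,a:c,::-1],None,fx=4.5,fy=4.5))
step(.534,-.2325,.021,3.246)
```

```text
t 12.85 tcp [ 0.5341 -0.2324  0.0205] rpy [-3.141  0.    -3.04 ] w 0.011 F [-0.8  0.4  3.8] j6 -2.29
  tool step x 0.0001 y -0.0001 z -0.0005 yaw -0.003
```

View pics/side10.png

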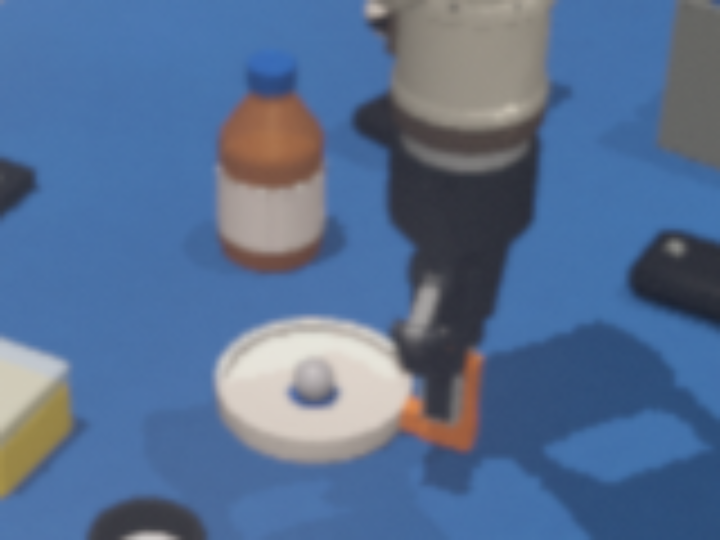

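The handle is gripped (width 11 mm) and the ball hasn't moved, at crop (313,380). First a small, gentle lift to check that the dish stays level.

Request:
drive_tool(
  motion=[
    {"x": 0,"y": 0,"z": -0.0005,"yaw": 0,"gripper": 0.0},
    {"x": 0,"y": 0,"z": -0.0015,"yaw": 0,"gripper": 0.0},
    {"x": 0,"y": 0,"z": -0.0035,"yaw": 0,"gripper": 0.0},
    {"x": 0,"y": 0,"z": -0.0065,"yaw": 0,"gripper": 0.0},
    {"x": 0,"y": 0,"z": -0.01,"yaw": 0,"gripper": 0.0},
    {"x": 0,"y": 0,"z": -0.0128,"yaw": 0,"gripper": 0.0},
    {"x": 0,"y": 0,"z": -0.0145,"yaw": 0,"gripper": 0.0},
    {"x": 0,"y": 0,"z": -0.015,"yaw": 0,"gripper": 0.0},
  ],
)

```text
clock: 13.52
tcp_pos: [0.5343, -0.2324, 0.0359]
orientation: [-3.141, 0.001, -3.04]
contact_force: [0.8, 0.6, -1.8]
width: 0.011
```

```bash
cat > dish.py <<'E'
from h import *
from bench import status
def dish(tag,c,n="side"):
    """rim plane & ball from a picture; c ~ expected dish centre xyz (underside)"""
    p,d=imaging.snapshot(n); np.savez(f"{n}{tag}.npz",p=p,d=d)
    u,v=proj(n,np.array(c)+[0,0,.01]).astype(int); a,b=max(u-90,0),max(v-65,0)
    cv2.imwrite(f"pics/{n}{tag}.png",cv2.resize(p[b:b+130,a:a+180,::-1],None,fx=4.4,fy=4.4)); print("crop origin",a,b)
    X=cloud(n,d); hsv=cv2.cvtColor(p,cv2.COLOR_RGB2HSV)
    rr=np.hypot(X[...,0]-c[0],X[...,1]-c[1]); 
    fl=(rr>.018)&(rr<.045)&(abs(X[...,2]-c[2]-.009)<.025)&(hsv[...,1]<90)&(hsv[...,2]>110)
    P=X[fl]; # cone floor: z = z0 + gx x + gy y + s r
    q=P[:,:2]-np.array(c[:2]); A=np.c_[np.ones(len(q)),q,np.hypot(*q.T)]
    w=np.ones(len(q))
    for _ in range(8):
        s=np.linalg.lstsq(A*w[:,None],P[:,2]*w,rcond=None)[0]; r=P[:,2]-A@s; w=1/np.maximum(abs(r)/.0015,1)**.5
    print(n,"floor n",len(P),"apex z",s[0].round(4),"tilt x,y",s[1:3].round(3),"cone slope",s[3].round(3),"-> underside",round(s[0]-.005,4))
    P2=X[(rr<.062)&(X[...,2]>c[2]+.011)&(X[...,2]<c[2]+.03)&(hsv[...,1]<90)&(hsv[...,2]>110)]
    h=cv2.convexHull((P2[:,:2]*1000).astype(np.float32)); print(" rim circle",np.round(cv2.fitEllipse(h)[0],1) if len(h)>5 else None,np.round(cv2.minEnclosingCircle(h),1) if 0 else "")
    bl=cv2.inRange(hsv,(95,80,40),(125,255,255))>0
E
python3 - <<'E'
from dish import *
step(.534,-.2325,.1505,3.246)
dish(11,(.612,-.222,.015))
E
```

```text
t 13.52 tcp [ 0.5343 -0.2324  0.0359] rpy [-3.141e+00  1.000e-03 -3.040e+00] w 0.011 F [ 0.8  0.6 -1.8] j6 -2.29
  tool step x 0.0003 y -0.0000 z -0.1146 yaw -0.003
crop origin 218 146
side floor n 485 apex z 0.0198 tilt x,y [0.01  0.005] cone slope 0.141 -> underside 0.0148
 rim circle [ 610.2 -223.6]
```

View pics/side11.png

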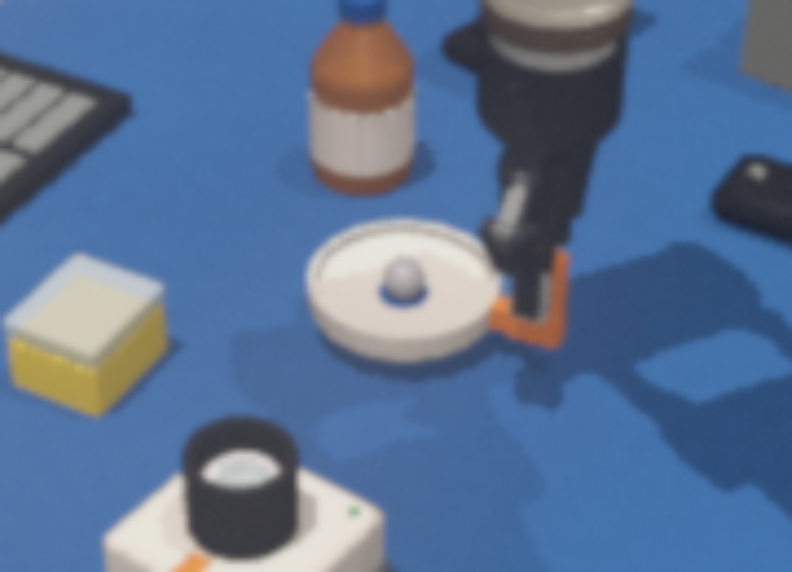

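The dish is level (tilt about 0.01 rad) with underside at 15 mm, and the ball is on the spot at crop (404,280). I'll lift to travel height.

Request:
drive_tool(
  motion=[
    {"x": 0,"y": 0,"z": -0.001,"yaw": 0,"gripper": 0.0},
    {"x": 0,"y": 0,"z": -0.004,"yaw": 0,"gripper": 0.0},
    {"x": 0,"y": 0,"z": -0.009,"yaw": 0,"gripper": 0.0},
    {"x": 0,"y": 0,"z": -0.016,"yaw": 0,"gripper": 0.0},
    {"x": 0,"y": 0,"z": -0.024,"yaw": 0,"gripper": 0.0},
    {"x": 0,"y": 0,"z": -0.032,"yaw": 0,"gripper": 0.0},
    {"x": 0,"y": 0,"z": -0.04,"yaw": 0,"gripper": 0.0},
    {"x": 0,"y": 0,"z": -0.048,"yaw": 0,"gripper": 0.0},
  ],
)

```text
clock: 14.23
tcp_pos: [0.5342, -0.2324, 0.0846]
orientation: [-3.141, 0.001, -3.04]
contact_force: [0.7, -0.5, -2.6]
width: 0.0109
```

Request:
drive_tool(
  motion=[
    {"x": 0,"y": 0,"z": -0.009,"yaw": 0,"gripper": 0.0},
    {"x": 0,"y": 0,"z": -0.019,"yaw": 0,"gripper": 0.0},
    {"x": 0,"y": 0,"z": -0.03,"yaw": 0,"gripper": 0.0},
    {"x": 0,"y": 0,"z": -0.041,"yaw": 0,"gripper": 0.0},
    {"x": 0,"y": 0,"z": -0.051,"yaw": 0,"gripper": 0.0},
    {"x": 0,"y": 0,"z": -0.059,"yaw": 0,"gripper": 0.0},
    {"x": 0,"y": 0,"z": -0.064,"yaw": 0,"gripper": 0.0},
    {"x": 0,"y": 0,"z": -0.0665,"yaw": 0,"gripper": 0.0},
  ],
)

```text
clock: 14.9
tcp_pos: [0.5344, -0.2324, 0.1509]
orientation: [-3.141, 0.001, -3.04]
contact_force: [0.0, -0.1, -2.2]
width: 0.0111
```

Run:
```python
from dish import *
dish(12,(.612,-.222,.13))
step(.534,-.2325,.1505,3.246)
# plan: dish centre straight line, min-jerk, yaw with it; 48 rows = 6 calls
o=status.get_obs(); p0=np.array(o["tcp_pos"]); w0=o["orientation"][2]%(2*np.pi)
L=.079
c0=p0[:2]+L*-np.array([np.cos(w0),np.sin(w0)]) # handle direction = tool x
c1=np.array([.577,.001]); w1=np.deg2rad(83); z=p0[2]
print("centre",c0,"->",c1)
N=48; s=np.arange(0,N+1)/N; f=10*s**3-15*s**4+6*s**5
c=c0+(c1-c0)*f[:,None]; w=w0+(w1-w0)*f
t=c+L*np.c_[np.cos(w),np.sin(w)]
for k in range(6):
    i0=8*k; a=w[i0]
    print("call",k)
    for i in range(i0+1,i0+9):
        d=t[i]-t[i0]; print("  x %.4f y %.4f yaw %.3f"%(np.cos(a)*d[0]+np.sin(a)*d[1],np.sin(a)*d[0]-np.cos(a)*d[1],-(w[i]-a)))
    print("   end tcp",t[i0+8].round(4),"yaw",w[i0+8].round(3))
```

```text
crop origin 219 107
side floor n 437 apex z 0.1355 tilt x,y [0.005 0.012] cone slope 0.128 -> underside 0.1305
 rim circle [ 610.3 -224.5] 
t 14.95 tcp [ 0.5344 -0.2325  0.1508] rpy [-3.141e+00  1.000e-03 -3.040e+00] w 0.011 F [ 1.4 -0.  -1.9] j6 -2.29
  tool step x 0.0004 y -0.0000 z 0.0003 yaw -0.003
centre [ 0.61296071 -0.22447484] -> [0.577 0.001]
call 0
  x 0.0000 y 0.0000 yaw 0.000
  x 0.0000 y 0.0003 yaw 0.001
  x 0.0000 y 0.0008 yaw 0.004
  x 0.0001 y 0.0019 yaw 0.009
  x 0.0001 y 0.0036 yaw 0.017
  x 0.0002 y 0.0059 yaw 0.029
  x 0.0002 y 0.0091 yaw 0.044
  x 0.0003 y 0.0131 yaw 0.064
   end tcp [ 0.5327 -0.2194] yaw 3.179
call 1
  x 0.0003 y 0.0049 yaw 0.024
  x 0.0007 y 0.0107 yaw 0.052
  x 0.0010 y 0.0174 yaw 0.085
  x 0.0013 y 0.0250 yaw 0.122
  x 0.0015 y 0.0335 yaw 0.164
  x 0.0015 y 0.0429 yaw 0.209
  x 0.0013 y 0.0530 yaw 0.259
  x 0.0010 y 0.0638 yaw 0.313
   end tcp [ 0.5294 -0.1557] yaw 2.866
call 2
  x 0.0029 y 0.0111 yaw 0.057
  x 0.0057 y 0.0228 yaw 0.117
  x 0.0084 y 0.0350 yaw 0.180
  x 0.0107 y 0.0475 yaw 0.245
  x 0.0129 y 0.0604 yaw 0.312
  x 0.0147 y 0.07
[... 263 characters left out ...]
0.340
  x 0.0355 y 0.0607 yaw 0.403
  x 0.0398 y 0.0694 yaw 0.463
  x 0.0436 y 0.0776 yaw 0.521
   end tcp [0.5647 0.0301] yaw 1.825
call 4
  x 0.0067 y 0.0049 yaw 0.054
  x 0.0127 y 0.0094 yaw 0.103
  x 0.0180 y 0.0136 yaw 0.149
  x 0.0227 y 0.0173 yaw 0.191
  x 0.0268 y 0.0206 yaw 0.228
  x 0.0304 y 0.0236 yaw 0.261
  x 0.0333 y 0.0261 yaw 0.289
  x 0.0358 y 0.0281 yaw 0.313
   end tcp [0.5829 0.0719] yaw 1.512
call 5
  x 0.0024 y 0.0010 yaw 0.019
  x 0.0043 y 0.0018 yaw 0.035
  x 0.0057 y 0.0024 yaw 0.046
  x 0.0067 y 0.0028 yaw 0.055
  x 0.0073 y 0.0031 yaw 0.060
  x 0.0076 y 0.0032 yaw 0.062
  x 0.0077 y 0.0033 yaw 0.064
  x 0.0078 y 0.0033 yaw 0.064
   end tcp [0.5866 0.0794] yaw 1.449
```

View pics/side12.png

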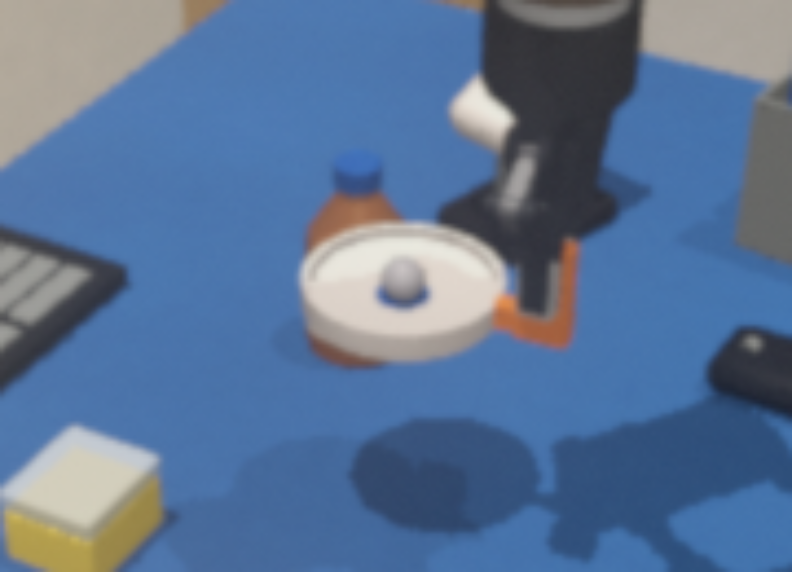

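The dish is still level at 130 mm with the ball in the middle at crop (404,280). I'll run the planned smooth turn.

Request:
drive_tool(
  motion=[
    {"x": 0,"y": 0,"z": 0,"yaw": 0,"gripper": 0.0},
    {"x": 0,"y": 0.0003,"z": 0,"yaw": 0.001,"gripper": 0.0},
    {"x": 0,"y": 0.0008,"z": 0,"yaw": 0.004,"gripper": 0.0},
    {"x": 0.0001,"y": 0.0019,"z": 0,"yaw": 0.009,"gripper": 0.0},
    {"x": 0.0001,"y": 0.0036,"z": 0,"yaw": 0.017,"gripper": 0.0},
    {"x": 0.0002,"y": 0.0059,"z": 0,"yaw": 0.029,"gripper": 0.0},
    {"x": 0.0002,"y": 0.0091,"z": 0,"yaw": 0.044,"gripper": 0.0},
    {"x": 0.0003,"y": 0.0131,"z": 0,"yaw": 0.064,"gripper": 0.0},
  ],
)

```text
clock: 15.62
tcp_pos: [0.5323, -0.2189, 0.1497]
orientation: [3.141, -0.0, -3.106]
contact_force: [-0.6, -0.1, -1.3]
width: 0.0107
```

Request:
drive_tool(
  motion=[
    {"x": 0.0003,"y": 0.0049,"z": 0,"yaw": 0.024,"gripper": 0.0},
    {"x": 0.0007,"y": 0.0107,"z": 0,"yaw": 0.052,"gripper": 0.0},
    {"x": 0.001,"y": 0.0174,"z": 0,"yaw": 0.085,"gripper": 0.0},
    {"x": 0.0013,"y": 0.025,"z": 0,"yaw": 0.122,"gripper": 0.0},
    {"x": 0.0015,"y": 0.0335,"z": 0,"yaw": 0.164,"gripper": 0.0},
    {"x": 0.0015,"y": 0.0429,"z": 0,"yaw": 0.209,"gripper": 0.0},
    {"x": 0.0013,"y": 0.053,"z": 0,"yaw": 0.259,"gripper": 0.0},
    {"x": 0.001,"y": 0.0638,"z": 0,"yaw": 0.313,"gripper": 0.0},
  ],
)

```text
clock: 16.28
tcp_pos: [0.5289, -0.1549, 0.1498]
orientation: [3.142, -0.0, 2.862]
contact_force: [-0.1, -0.6, -1.2]
width: 0.0112
```

Request:
drive_tool(
  motion=[
    {"x": 0.0029,"y": 0.0111,"z": 0,"yaw": 0.057,"gripper": 0.0},
    {"x": 0.0057,"y": 0.0228,"z": 0,"yaw": 0.117,"gripper": 0.0},
    {"x": 0.0084,"y": 0.035,"z": 0,"yaw": 0.18,"gripper": 0.0},
    {"x": 0.0107,"y": 0.0475,"z": 0,"yaw": 0.245,"gripper": 0.0},
    {"x": 0.0129,"y": 0.0604,"z": 0,"yaw": 0.312,"gripper": 0.0},
    {"x": 0.0147,"y": 0.0734,"z": 0,"yaw": 0.381,"gripper": 0.0},
    {"x": 0.0162,"y": 0.0864,"z": 0,"yaw": 0.451,"gripper": 0.0},
    {"x": 0.0174,"y": 0.0994,"z": 0,"yaw": 0.521,"gripper": 0.0},
  ],
)

```text
clock: 16.95
tcp_pos: [0.5392, -0.0541, 0.1498]
orientation: [3.141, -0.0, 2.341]
contact_force: [0.2, 0.8, -1.7]
width: 0.0106
```

Request:
drive_tool(
  motion=[
    {"x": 0.0071,"y": 0.0107,"z": 0,"yaw": 0.07,"gripper": 0.0},
    {"x": 0.0137,"y": 0.0213,"z": 0,"yaw": 0.14,"gripper": 0.0},
    {"x": 0.0199,"y": 0.0316,"z": 0,"yaw": 0.208,"gripper": 0.0},
    {"x": 0.0256,"y": 0.0417,"z": 0,"yaw": 0.275,"gripper": 0.0},
    {"x": 0.0308,"y": 0.0514,"z": 0,"yaw": 0.34,"gripper": 0.0},
    {"x": 0.0355,"y": 0.0607,"z": 0,"yaw": 0.403,"gripper": 0.0},
    {"x": 0.0398,"y": 0.0694,"z": 0,"yaw": 0.463,"gripper": 0.0},
    {"x": 0.0436,"y": 0.0776,"z": 0,"yaw": 0.521,"gripper": 0.0},
  ],
)

```text
clock: 17.62
tcp_pos: [0.5644, 0.0313, 0.1498]
orientation: [3.141, -0.0, 1.82]
contact_force: [0.8, -0.5, -1.6]
width: 0.0108
```

Request:
drive_tool(
  motion=[
    {"x": 0.0067,"y": 0.0049,"z": 0,"yaw": 0.054,"gripper": 0.0},
    {"x": 0.0127,"y": 0.0094,"z": 0,"yaw": 0.103,"gripper": 0.0},
    {"x": 0.018,"y": 0.0136,"z": 0,"yaw": 0.149,"gripper": 0.0},
    {"x": 0.0227,"y": 0.0173,"z": 0,"yaw": 0.191,"gripper": 0.0},
    {"x": 0.0268,"y": 0.0206,"z": 0,"yaw": 0.228,"gripper": 0.0},
    {"x": 0.0304,"y": 0.0236,"z": 0,"yaw": 0.261,"gripper": 0.0},
    {"x": 0.0333,"y": 0.0261,"z": 0,"yaw": 0.289,"gripper": 0.0},
    {"x": 0.0358,"y": 0.0281,"z": 0,"yaw": 0.313,"gripper": 0.0},
  ],
)

```text
clock: 18.28
tcp_pos: [0.5826, 0.0727, 0.1498]
orientation: [3.141, -0.0, 1.509]
contact_force: [0.0, 0.5, -2.7]
width: 0.011
```

Request:
drive_tool(
  motion=[
    {"x": 0.0024,"y": 0.001,"z": 0,"yaw": 0.019,"gripper": 0.0},
    {"x": 0.0043,"y": 0.0018,"z": 0,"yaw": 0.035,"gripper": 0.0},
    {"x": 0.0057,"y": 0.0024,"z": 0,"yaw": 0.046,"gripper": 0.0},
    {"x": 0.0067,"y": 0.0028,"z": 0,"yaw": 0.055,"gripper": 0.0},
    {"x": 0.0073,"y": 0.0031,"z": 0,"yaw": 0.06,"gripper": 0.0},
    {"x": 0.0076,"y": 0.0032,"z": 0,"yaw": 0.062,"gripper": 0.0},
    {"x": 0.0077,"y": 0.0033,"z": 0,"yaw": 0.064,"gripper": 0.0},
    {"x": 0.0078,"y": 0.0033,"z": 0,"yaw": 0.064,"gripper": 0.0},
  ],
)

```text
clock: 18.95
tcp_pos: [0.5863, 0.0795, 0.1498]
orientation: [-3.142, 0.0, 1.447]
contact_force: [-0.1, -0.9, -1.9]
width: 0.011
```

Run:
```python
from dish import *
step(.5866,.0794,.1505,1.449)
dish(13,(.577,.001,.13)); dish(13,(.577,.001,.13),"top")
```

```text
t 18.95 tcp [0.5863 0.0795 0.1498] rpy [-3.142  0.     1.447] w 0.011 F [-0.1 -0.9 -1.9] j6 0.05
  tool step x -0.0001 y 0.0003 z -0.0007 yaw -0.002
crop origin 181 166
side floor n 524 apex z 0.1339 tilt x,y [-0.     0.002] cone slope 0.139 -> underside 0.1289
 rim circle [573.6   1.2] 
crop origin 147 167
top floor n 1092 apex z 0.1331 tilt x,y [-0.004  0.001] cone slope 0.139 -> underside 0.1281
 rim circle [578.9   1.7]
```

View pics/side13.png

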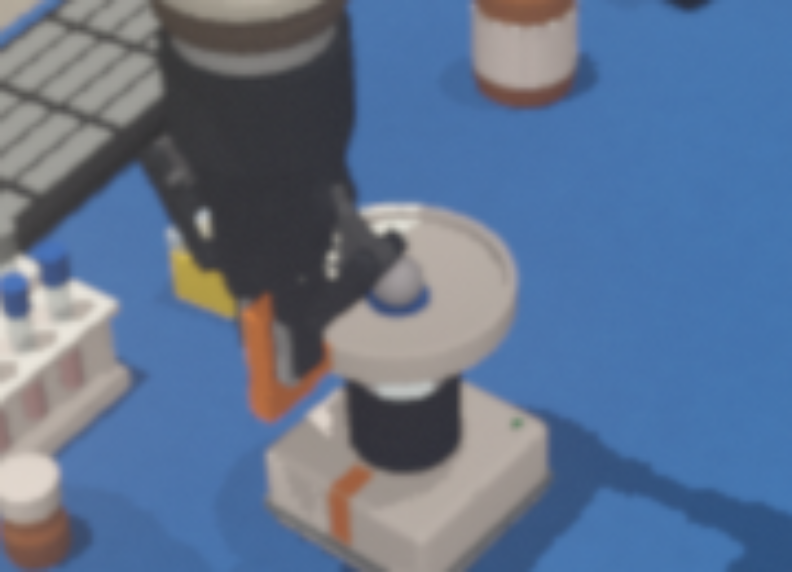

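View pics/top13.png

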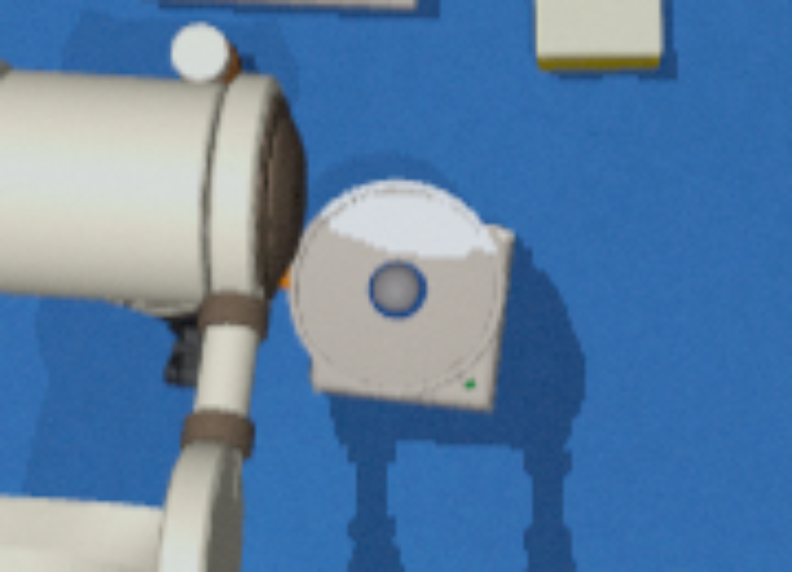

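The dish centre is within about 2 mm of the tube axis in both views, level, underside about 129 mm, with the ball on the spot (top crop 397,290). I'll hold for a moment, compare the other objects with the start, and hand in.

Request:
drive_tool(
  motion=[
    {"x": 0,"y": 0,"z": 0,"yaw": 0,"gripper": 0.0},
    {"x": 0,"y": 0,"z": 0,"yaw": 0,"gripper": 0.0},
    {"x": 0,"y": 0,"z": 0,"yaw": 0,"gripper": 0.0},
    {"x": 0,"y": 0,"z": 0,"yaw": 0,"gripper": 0.0},
    {"x": 0,"y": 0,"z": 0,"yaw": 0,"gripper": 0.0},
    {"x": 0,"y": 0,"z": 0,"yaw": 0,"gripper": 0.0},
    {"x": 0,"y": 0,"z": 0,"yaw": 0,"gripper": 0.0},
    {"x": 0,"y": 0,"z": 0,"yaw": 0,"gripper": 0.0},
  ],
)

```text
clock: 19.72
tcp_pos: [0.5864, 0.0796, 0.1498]
orientation: [3.142, 0.0, 1.447]
contact_force: [0.6, 0.1, -2.4]
width: 0.0112
```

Run:
```python
from dish import *
p,d=imaging.snapshot("top"); q=np.load("top0.npz")["p"]
for nm,(a,b,c,e) in dict(rack=(170,128,246,172),jar=(184,171,204,190),box=(264,150,302,188),reagent=(366,163,402,199),mouse=(403,264,432,310)).items():
    df=np.abs(p[b:e,a:c].astype(int)-q[b:e,a:c]).max(-1); s,_=cv2.phaseCorrelate(np.float32(cv2.cvtColor(q[b:e,a:c],7)),np.float32(cv2.cvtColor(p[b:e,a:c],7))); print(nm,"changed frac",(df>40).mean().round(3),"shift px",np.round(s,2))
dish(14,(.577,.001,.13),"top"); step(.5866,.0794,.1505,1.449)
from bench import workorder
workorder.finish_job()
```

```text
rack changed frac 0.0 shift px [0.04 0.49]
jar changed frac 0.25 shift px [0.05 0.2 ]
box changed frac 0.0 shift px [0.06 0.03]
reagent changed frac 0.0 shift px [0.09 0.02]
mouse changed frac 0.0 shift px [0.   0.13]
crop origin 147 167
top floor n 1086 apex z 0.1328 tilt x,y [-0.005 -0.006] cone slope 0.145 -> underside 0.1278
 rim circle [579.    1.8] 
t 19.82 tcp [0.5863 0.0796 0.1498] rpy [-3.142  0.     1.447] w 0.0109 F [-0.   0.3 -1.3] j6 0.05
  tool step x -0.0002 y 0.0003 z -0.0007 yaw -0.002
the job is handed in; nothing more can be done
```

I seated the shade ring over the reader's tube, turned the dish to the pointer direction, and handed the job in at about 20 s with the dish held level above the ring.

**Ring:** After I let go, its top was at 95 mm and it sat within about 1 mm of the tube's axis. I did not measure it again once the dish was above it, but it looked seated in the side view.

**Dish:** I gripped it by the handle at 90 N. In the last check its underside was about 128 mm above the bench, 33 mm above the ring, and its tilt was below 0.01 rad. The tool was still, with the handle at 83°, the pointer direction I measured to within about 2°. The ball was on the blue spot when I last looked, just before the final one-second hold.

**Disagreements:**
- **Cameras:** the two views differ by 3–5 mm in x. The top view puts the dish 2 mm from the tube's axis and the side view also puts it about 2 mm off, both well inside the 15 mm allowed.
- **Jar:** 25 % of the pixels in its patch of the top view changed, but its measured shift was only 0.2 px. The arm or its shadow at the edge of that patch probably caused it. The other objects shifted by 0.5 px or less, about 1 mm.

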